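# Seat and lock the alignment rod in its bored holder

## Robot

A 6-joint arm with a two-finger parallel gripper is mounted at the origin on a cart in front of the work surface, level with it; the furniture and walls round the work are solid. World frame = base frame: x ahead of the robot, y to its left, z up, the work surface at z = 0. Lengths are in m, angles in degrees, forces in N, time in s.
With the tool pointing down it reaches from about 0.35 to 0.975 m from the base axis. Payload 4.9 kg.
Tool frame: the origin (TCP) lies midway between the tips of the shut fingers; the grasp point (between the pads) lies 19 mm behind it; x points along the fingers, y is the direction in which the jaws open and shut, and the axes are right-handed (so a half turn about x gives the same grasp; the last joint's range is limited). The gripper opens to 85 mm and grips with 20 to 120 N. Pads are 22 mm wide; open, the fingers measure 114 mm over their backs; the gripper's body (76 mm by 85 mm) begins 54 mm behind the grasp point. The pads swing forward as they close: fully open they stand 13 mm farther back than shut.
Start: joints at [-72.823, 3.019, 92.412, -0, 84.569, -6.818], TCP at [0.254, -0.571, 0.231] pointing down, gripper open.
Joint ranges: [-172.51, 172.51], [-57.92, 126.97], [3.15, 148.05], [-58.71, 238.71], [5.1, 150.11], [-179.66, 179.66]. Speed limits (degrees/s): [147.25, 147.25, 180, 180, 180, 180].

## Interface

Orientations are given as a 3x3 rotation matrix whose columns are the frame's x, y, z axes.
In Python, from workcell import * gives the robot as it stands.
- The arm moves only by the tool carry_out, never from a script. Its argument "commands" is a list of rows, each an object with "travel": the shift along the tool's x, y, z scaled (see below), a list of three; "angular": the turn, a rotation vector about the tool's x, y, z scaled (see below), a list of three. In form: [{"travel": [x, y, z], "angular": [ax, ay, az]}, ...]. A call has 1 to 10 rows; each row is the pose to reach, as a shift and turn from the pose commanded when the call began, along the tool's axes at that moment; what a row does not reach only later rows make up. The controller multiplies each number of a shift by 120 mm and each number of a turn by 120 degrees. A row lasts 1/8 s, in which the tool goes at most 62.5 mm and 10.7 degrees, less where a joint would pass 70% of its speed; a pose out of reach is approached as far as the arm can. A call with a number of a shift or a turn outside -1 to 1 is refused whole. A call with a gripper value outside its range is refused whole. "jaw" is the opening in per cent of the stroke, from 0 (shut) to 100 (fully open), set as the call begins (left out, the last holds). The fingers move at their own pace and stop on an object; the grip force is fixed at half the most. Time passes only in rows, so rows that repeat a pose let the fingers close. It gives the time, the measured TCP pose, the force and the opening at its end, in the units of the state.
- get_obs(): the state, without advancing time (a new reading comes with each control period).
- grab_frame(name): name is "scene" or "top"; returns (picture, depth): 420x560x3 uint8, red, green, blue; 420x560 float32, m along the optical axis (not along the pixel's ray), 0 where there is no reading.
- calibration(name): a dict with "fx", "fy", "cx", "cy" (pixels), "rvec" (rotation vector, rad) and "tvec" (3), from world to camera coordinates, as OpenCV has them. Camera axes: x right, y down, z forward; pixel columns grow to the right and rows downward; lengths in m; the calibration is good to about 2 mm. A picture is of the moment at which its call begins. calibration takes no time and is no camera call.
- hand_in(): hands the job in, once; it reports no verdict.
The state is a dict: "time": time; "qpos": joint angles; "qvel": joint speeds; "joint_efforts": joint torques, N m; "ee_pos": TCP position; "eef_rot": TCP orientation; "contact_force": force on the tool from outside, world axes, zero at the start; "moment": the same for the moment, N m; "grip_width": finger opening in m.
Only numpy, scipy, OpenCV 4.12 (cv2) and the standard library are available. Lean on these libraries where they do the work, as an engineer would, in place of code of your own. Each camera call takes 0.05 s, during which the arm holds its last target.

## Task

Set up the alignment fixture: take the metal rod from its wooden rest by the bare shank and start it, tip first, about halfway into the deep bore of the metal holder, then let go. Take hold of it again by the black ball knob and push it fully home, with its collar against the holder, then press the lock plunger on top of the holder all the way down and leave everything locked. Leave the bottle, the jar and the solder spool where they stand.

Things in the scene. Friction and masses are not known exactly. Their poses are not given: they have to be found in the camera images.
- holder: Holder, fixed to the bench: light metal block 120 (x) x 54 (y) x 56 mm (z 32 to 88) on a dark foot 120 x 64 x 32 mm. Origin on the bench under its centre. A level, smooth, oiled blind bore, 16 mm wide, 115 mm deep, runs along its x, 60 mm above the bench; its mouth is in the end face at x = -60 mm, turned to the robot; the rod goes in along +x.
- bore_mouth (a point): Centre of the mouth of the bore, in the end face of the holder (holder frame -60, 0, 60 mm); axes as the holder's.
- lock_plunger (a joint): Lock plunger, in m: 0 raised, 0.008 fully down. It slides straight down with about 3 N of friction and stays where it is left. Its 6 mm pin drops into the neck of the rod only when the rod is home (within about 3 mm); on the full shank it stops at about 5.5 mm.
- plunger_top (a point): Centre of the top of the plunger's round black knob, 20 mm wide and 11 mm high, on top of the holder (holder frame x = +28, y = 0 mm); 113 mm above the bench when raised, 105 mm when down. Moves with the plunger.
- rod_rest: Wooden rest, fixed to the bench: base 84 (x) x 60 (y) x 10 mm and two notched uprights, 7 mm thick, 34 mm wide, about 67 mm high, at x = -32 and +32 mm, so that 57 mm of rod lie free between them. Origin on the bench under its centre. The rod lies in the notches along the rest's x, its axis 60 mm above the bench.
- rod: Loose rod, 0.12 kg, lying level in the rest. Origin on its axis at the shoulder; x runs along it (it may roll about x). Metal shank 14 mm thick from x = 0 to the tip at +110 mm (8 mm taper), with a 7 mm neck around x = +88; stop collar 21 mm thick from 0 to -7, then a black ball knob 28 mm wide, centre x = -20. Mass centre near x = +63 (heavy nose). At the start x = +38 is about over the rest's middle. Home: collar touches the holder, 110 mm in the bore.
- rod_tip (a point): Tip of the rod, on its axis (rod frame +110, 0, 0 mm).
- rod_handle (a point): Centre of the black ball knob (rod frame -20, 0, 0 mm). The rod lies level when let go 50 mm or more deep; less deep, the knob may sag some mm in the bore's 2 mm play.
- glue_bottle: Bystander: white glue bottle with a pointed cap, 28 x 28 x 99 mm; origin under its centre.
- oil_jar: Bystander: jar with a black screw cap, 49 x 49 x 90 mm; origin under its centre.
- solder_spool: Bystander: flat spool of solder, 59 mm diameter, 20 mm high; origin under its centre.

How it is judged (in metres and radians):
On the way, in this order (a step that is already met when the one before it is completed fails the run):
1. the rod, held by the bare shank, has its tip at least 15 mm in the bore (y of rod_tip in the frame of bore_mouth between -0.004 and 0.004 m and z of rod_tip in the frame of bore_mouth between -0.004 and 0.004 m and angle between the x axis of rod and the x axis of holder, either way round below 0.12 rad and x of rod_tip in the frame of bore_mouth between 0.015 and 0.09 m and contact force between the fingers and rod above 0.5 N and x of the grasp point in the frame of rod between 0.005 and 0.11 m), for 0.1 s.
2. the rod is let go part way in, 30 to 85 mm deep (y of rod_tip in the frame of bore_mouth between -0.004 and 0.004 m and z of rod_tip in the frame of bore_mouth between -0.004 and 0.004 m and angle between the x axis of rod and the x axis of holder, either way round below 0.12 rad and x of rod_tip in the frame of bore_mouth between 0.03 and 0.085 m and contact force between the fingers and rod below 0.1 N), for 0.2 s.
3. the rod is held again, by the black ball knob, still part way in (y of rod_tip in the frame of bore_mouth between -0.004 and 0.004 m and z of rod_tip in the frame of bore_mouth between -0.004 and 0.004 m and angle between the x axis of rod and the x axis of holder, either way round below 0.12 rad and x of rod_tip in the frame of bore_mouth between 0.03 and 0.095 m and contact force between the fingers and rod above 0.5 N and x of the grasp point in the frame of rod between -0.045 and 0.004 m), for 0.1 s.
4. the rod is fully home (collar within 3 mm of the holder), the plunger still up (y of rod_tip in the frame of bore_mouth between -0.004 and 0.004 m and z of rod_tip in the frame of bore_mouth between -0.004 and 0.004 m and angle between the x axis of rod and the x axis of holder, either way round below 0.12 rad and x of rod_tip in the frame of bore_mouth above 0.107 m and value of joint lock_plunger below 0.003 m), for 0.1 s.
At the end, for the whole second after the job is handed in: The rod is in the bore with its collar within 3 mm of the holder's end face, the lock plunger is down (at least 6.5 of its 8 mm), and the rod is let go and at rest (y of rod_tip in the frame of bore_mouth between -0.004 and 0.004 m and z of rod_tip in the frame of bore_mouth between -0.004 and 0.004 m and angle between the x axis of rod and the x axis of holder, either way round below 0.12 rad and x of rod_tip in the frame of bore_mouth above 0.107 m and value of joint lock_plunger above 0.0065 m and contact force between the fingers and rod below 0.1 N and linear speed of rod below 0.02 m/s); the robot touches nothing.
It fails at once if the glue bottle is pushed more than 2 cm or tipped over (distance of glue_bottle from where it was at the start of the episode above 0.02 m or angle between glue_bottle's own z axis and vertical above 0.5 rad).
It fails at once if the oil jar is pushed more than 2 cm or tipped over (distance of oil_jar from where it was at the start of the episode above 0.02 m or angle between oil_jar's own z axis and vertical above 0.5 rad).
It fails at once if the solder spool is pushed more than 2 cm or tipped over (distance of solder_spool from where it was at the start of the episode above 0.02 m or angle between solder_spool's own z axis and vertical above 0.5 rad).
It also fails if it takes over 64 s, if anything falls off the work surface, if the arm or the gripper's body presses on something with over 40 N, if the wrist force passes 120 N, or if a joint passes its speed limit or range.

## Working session

There is one attempt and no reset: what is moved stays moved. The work goes in short steps, Python scripts to look and compute and a tool call to move; the robot and the scene stay as the last step left them, time stands still between calls to the robot, and variables do not carry over. Pictures are saved under pics/ and viewed, and the job is handed in when it is done.

Besides the shell and the picture viewer there is one more tool, called after "Request:" by a JSON object that holds its "op" and its "data", one argument or row to a line. carry_out: Moves the arm, as the interface text tells. Shifts and turns lie within -1 to 1; 1 stands for 120 mm of shift or 120 degrees of turn. Its arguments: {"type":"object","properties":{"commands":{"type":"array","items":{"type":"object","properties":{"travel":{"type":"array","items":{"type":"number","minimum":-1,"maximum":1}},"angular":{"type":"array","items":{"type":"number","minimum":-1,"maximum":1}}}}},"jaw":{"type":"number"}},"required":["commands"]}

```bash
mkdir -p pics; ls
python3 - <<'E'
from workcell import *
import numpy as np, cv2
o=get_obs(); print(o)
for n in ("scene","top"):
    im,d=grab_frame(n); c=calibration(n); print(n,c)
    np.savez(f"{n}0.npz",im=im,d=d)
    cv2.imwrite(f"pics/{n}0.png",im[:,:,::-1])
E
```

```text
pics
{'time': 0.0, 'qpos': array([-7.28228438e+01,  3.05770333e+00,  9.24923770e+01, -1.06817078e-04,
        8.45668414e+01, -6.81554307e+00]), 'qvel': array([-0.06227478,  0.06603765,  0.06124349,  0.06670874,  0.09196707,
        0.06307637]), 'joint_efforts': array([ 2.66872294e-04, -3.93675828e+01, -3.70180643e+01, -1.35614528e-04,
        6.97901094e-03,  6.58917321e-08]), 'ee_pos': array([ 0.25398082, -0.57039395,  0.23005522]), 'eef_rot': array([[-6.04437471e-04,  4.06619785e-01, -9.13597277e-01],
       [ 1.94909714e-03, -9.13595230e-01, -4.06620164e-01],
       [-9.99997918e-01, -2.02646630e-03, -2.40330271e-04]]), 'contact_force': array([-0.55583955,  0.84235654, -0.56160562]), 'moment': array([ 0.0153132 ,  0.04840862, -0.01347597]), 'grip_width': 0.08559359366991143}
scene {'fx': 539.6278125574268, 'fy': 539.6278125574268, 'cx': 286.64014101978245, 'cy': 210.98933603859547, 'rvec': array([ 0.75035241, -2.66869668,  1.03063834]), 'tvec': array([0.43369341, 0.37373956, 0.80581747])}
top {'fx': 405.1732049648924, 'fy': 405.1732049648924, 'cx': 276.9039048818826, 'cy': 208.0187308216933, 'rvec': array([ 2.20073519, -2.19458411,  0.06753918]), 'tvec': array([-0.09518114,  0.57690726,  0.93361553])}
```

View pics/scene0.png

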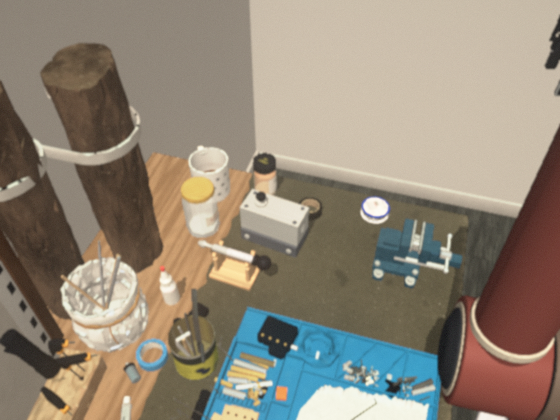

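View pics/top0.png

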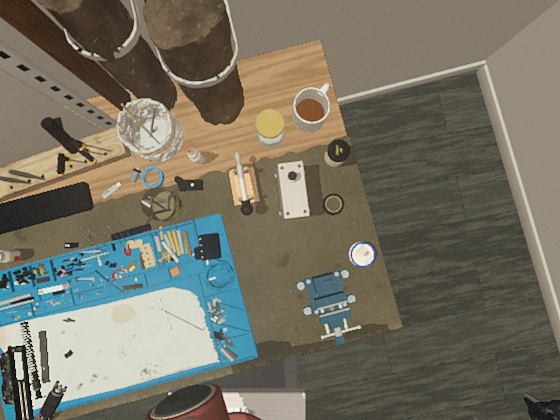

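The scene view shows the holder at about (275,220) with its plunger at (261,198). The rod lies on the rest, with its tip near (203,245) and knob near (262,262). In the top view the holder is at (293,190), the plunger at (292,176), the rod tip at (240,155) and the knob at (247,209).

```bash
cat > h.py <<'E'
import numpy as np, cv2
from workcell import *
def cam(n):
    c=calibration(n); R=cv2.Rodrigues(np.array(c["rvec"]))[0]; return c,R,np.array(c["tvec"]).ravel()
def ray(n,uv,z):
    c,R,t=cam(n); d=R.T@np.array([(uv[0]-c["cx"])/c["fx"],(uv[1]-c["cy"])/c["fy"],1]); o=-R.T@t
    return o+d*(z-o[2])/d[2]
def cloud(n,D):
    c,R,t=cam(n); v,u=np.mgrid[:D.shape[0],:D.shape[1]]
    P=np.stack([(u-c["cx"])/c["fx"]*D,(v-c["cy"])/c["fy"]*D,D],-1)
    return (P-t)@R
def proj(n,P):
    c,R,t=cam(n); q=np.atleast_2d(P)@R.T+t; return np.c_[q[:,0]/q[:,2]*c["fx"]+c["cx"],q[:,1]/q[:,2]*c["fy"]+c["cy"]]
def crop(im,x0,y0,x1,y1,f,name):
    cv2.imwrite(name,cv2.resize(im[y0:y1,x0:x1,::-1],None,fx=f,fy=f,interpolation=cv2.INTER_CUBIC))
E
python3 - <<'E'
from h import *
t=np.load("top0.npz"); s=np.load("scene0.npz")
crop(t["im"],220,130,360,230,5.5,"pics/tc.png"); crop(s["im"],150,140,340,290,4,"pics/sc.png")
C=cloud("top",t["d"])
for uv in [(240,158),(243,185),(247,209),(293,200),(292,176),(195,157),(338,150),(334,204),(270,125),(310,108),(228,187),(260,150),(270,187),(290,230)]: print(uv,C[uv[1],uv[0]].round(3))
E
```

```text
(240, 158) [ 0.698 -0.005  0.001]
(243, 185) [ 0.626 -0.018  0.065]
(247, 209) [ 0.572 -0.027  0.073]
(293, 200) [ 0.591 -0.128  0.086]
(292, 176) [ 0.64  -0.125  0.111]
(195, 157) [0.689 0.091 0.059]
(338, 150) [ 0.701 -0.226  0.087]
(334, 204) [ 0.588 -0.23   0.002]
(270, 125) [ 0.749 -0.078  0.11 ]
(310, 108) [ 0.813 -0.171  0.026]
(228, 187) [0.628 0.023 0.003]
(260, 150) [ 0.718 -0.053 -0.003]
(270, 187) [ 0.628 -0.077 -0.002]
(290, 230) [ 0.526 -0.125 -0.002]
```

View pics/tc.png

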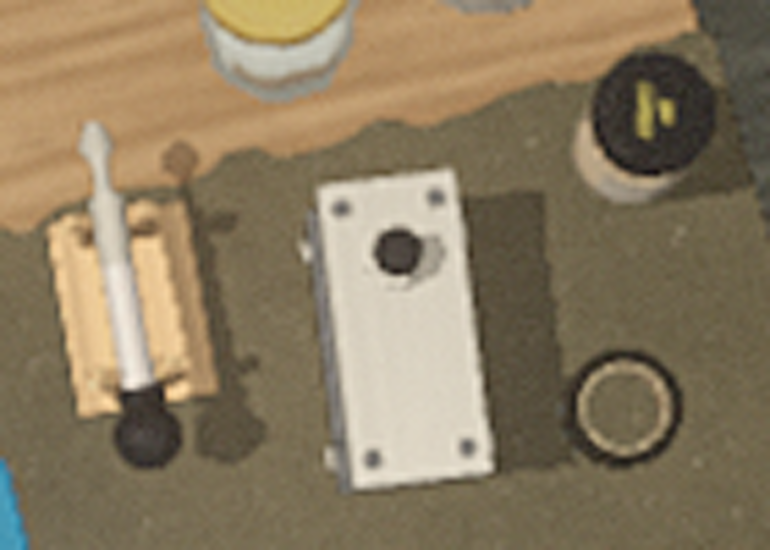

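View pics/sc.png

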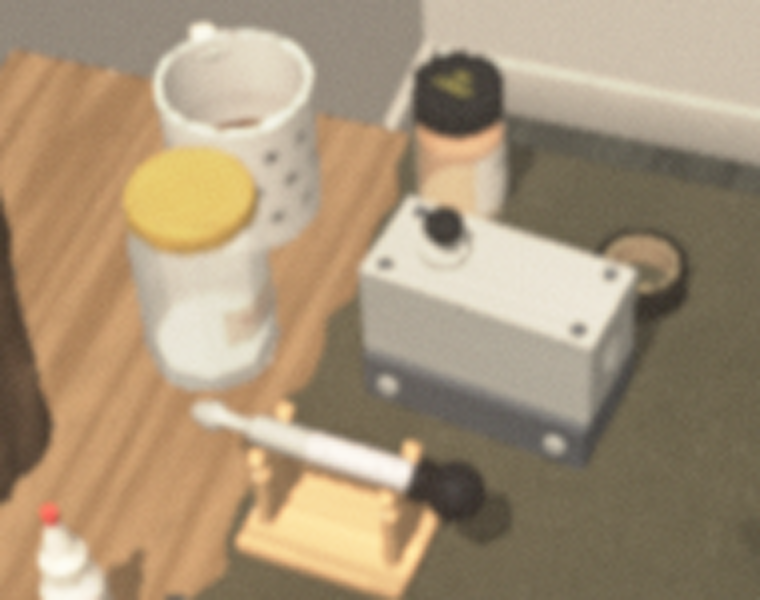

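```bash
cat > m.py <<'E'
from h import *
t=np.load("top0.npz"); im=t["im"].astype(int); C=cloud("top",t["d"])
g=im.min(2); sat=im.max(2)-g
print("holder px",im[200,300],"rod",im[187,243], "wood",im[190,250],"bench",im[187,272])
# holder top
m=np.zeros(g.shape,np.uint8); m[((g>140)&(sat<45))]=1
h=m.copy(); h[:,:274]=0; h[:,315:]=0; h[:155]=0; h[225:]=0
cs,_=cv2.findContours(h,cv2.RETR_EXTERNAL,cv2.CHAIN_APPROX_NONE); k=max(cs,key=cv2.contourArea)
P=np.array([ray("top",p[0],0.088)[:2] for p in k])
r=cv2.minAreaRect((P*1000).astype(np.float32)); print("holder rect mm",r, cv2.boxPoints(r).round(1).tolist())
M=cv2.moments(k); print("centroid",ray("top",(M["m10"]/M["m00"],M["m01"]/M["m00"]),.088))
# subpixel edges not needed yet; knob plunger
p=((im.max(2)<90)).astype(np.uint8); q=p.copy(); q[:,:283]=0;q[:,302:]=0;q[:168]=0;q[184:]=0
cs,_=cv2.findContours(q,cv2.RETR_EXTERNAL,cv2.CHAIN_APPROX_NONE); k=max(cs,key=cv2.contourArea); e=cv2.minEnclosingCircle(k); print("plunger px",e,ray("top",e[0],.113))
# ball
q=p.copy(); q[:,:235]=0;q[:,257:]=0;q[:200]=0;q[220:]=0
cs,_=cv2.findContours(q,cv2.RETR_EXTERNAL,cv2.CHAIN_APPROX_NONE); k=max(cs,key=cv2.contourArea); e=cv2.minEnclosingCircle(k); print("ball px",e,ray("top",e[0],.060))
# rod rows
pts=[]
for v in range(150,203):
    xs=np.where((sat[v,230:256]<40)&(g[v,230:256]>115))[0]
    if len(xs): print(v,xs.min()+230,xs.max()+230,end="; "); pts.append((v,(xs.min()+xs.max())/2+230))
E
python3 m.py
```

```text
holder px [221 213 196] rod [228 217 204] wood [235 201 151] bench [123 109  82]
holder rect mm ((614.1458740234375, -127.929931640625), (121.08364868164062, 55.45061492919922), 7.222681522369385) [[550.5999755859375, -108.0], [557.5999755859375, -163.0], [677.7000122070312, -147.8000030517578], [670.7000122070312, -92.80000305175781]]
centroid [ 0.61381367 -0.12791129  0.088     ]
plunger px ((292.0833435058594, 175.3333282470703), 4.137485980987549) [ 0.64120038 -0.12475044  0.113     ]
ball px ((246.42857360839844, 207.0), 7.457460880279541) [ 0.57686393 -0.02516077  0.06      ]
152 236 237; 153 235 238; 154 235 239; 155 235 239; 156 235 239; 157 235 239; 158 235 239; 159 236 238; 160 237 239; 161 237 239; 162 237 239; 163 237 239; 164 237 239; 165 237 241; 166 236 241; 167 236 241; 168 236 241; 169 237 242; 170 237 242; 171 237 242; 172 237 242; 173 237 242; 174 237 242; 175 238 242; 176 238 243; 177 238 243; 178 239 243; 179 239 243; 180 239 243; 181 239 244; 182 239 244; 183 239 244; 184 240 244; 185 240 244; 186 240 245; 187 240 245; 188 240 245; 189 241 245; 190 241 245; 191 241 245; 192 241 246; 193 241 246; 194 241 246; 195 242 246; 196 242 247; 197 242 247; 198 242 247; 199 242 247; 200 242 245;
```

```bash
cat >> m.py <<'E'
print()
pts=np.array([(u,v) for v,u in pts if v>=169 and v<199])
W=np.array([ray("top",p,.060)[:2] for p in pts])
l=cv2.fitLine((W*1000).astype(np.float32),cv2.DIST_HUBER,0,.01,.01).ravel(); print("rod yaw",np.degrees(np.arctan(l[1]/l[0])),"pt",l[2:])
print("tip",ray("top",(236.5,151.5),.060))
d=l[:2]*np.sign(l[0]); yaw=np.arctan2(d[1],d[0])
b=np.array([576.86,-25.16]); print("tip-ball along", (ray("top",(236.5,151.5),.06)[:2]*1000-b)@d, "ball off line",np.cross(d,b-l[2:]))
# scene: project predictions
d/=np.linalg.norm(d); tip=ray("top",(236.5,151.5),.06)[:2]*1000
s=tip-110*d; print("shoulder",s)
a=np.radians(7.22); ex=np.array([np.cos(a),np.sin(a)]); ey=np.array([-ex[1],ex[0]]); H=np.array([614.1,-127.9])
L=[]
for sx,sy in((-60,-27),(60,-27),(60,27),(-60,27)): L.append(np.r_[H+sx*ex+sy*ey,88]/1000)
L.append(np.r_[H-60*ex,60]/1000); L.append(np.r_[H+28*ex,113]/1000); L.append(np.r_[s-20*d,60]/1000); L.append(np.r_[tip,60]/1000);L.append(np.r_[s+38*d,60]/1000)
for n in("scene","top"):
    I=np.load(n+"0.npz")["im"].copy(); f=4; x0,y0,x1,y1=(150,140,340,290) if n=="scene" else (220,130,360,230)
    J=cv2.resize(I[y0:y1,x0:x1,::-1],None,fx=f,fy=f,interpolation=cv2.INTER_CUBIC)
    for q in proj(n,np.array(L)): cv2.drawMarker(J,tuple(((q+.5-[x0,y0])*f).astype(int).tolist()),(0,0,255),cv2.MARKER_CROSS,10,1)
    cv2.imwrite(f"pics/{n}_chk.png",J)
E
python3 m.py|tail -4
```

```text
rod yaw 11.059977 pt [629.47833  -14.468622]
tip [ 0.70186315 -0.00200272  0.06      ]
tip-ball along 127.12385893703423 ball off line -0.39869255796883074
shoulder [593.90618317 -23.10472978]m.py:29: DeprecationWarning: Arrays of 2-dimensional vectors are deprecated. Use arrays of 3-dimensional vectors instead. (deprecated in NumPy 2.0)
  b=np.array([576.86,-25.16]); print("tip-ball along", (ray("top",(236.5,151.5),.06)[:2]*1000-b)@d, "ball off line",np.cross(d,b-l[2:]))
```

View pics/scene_chk.png

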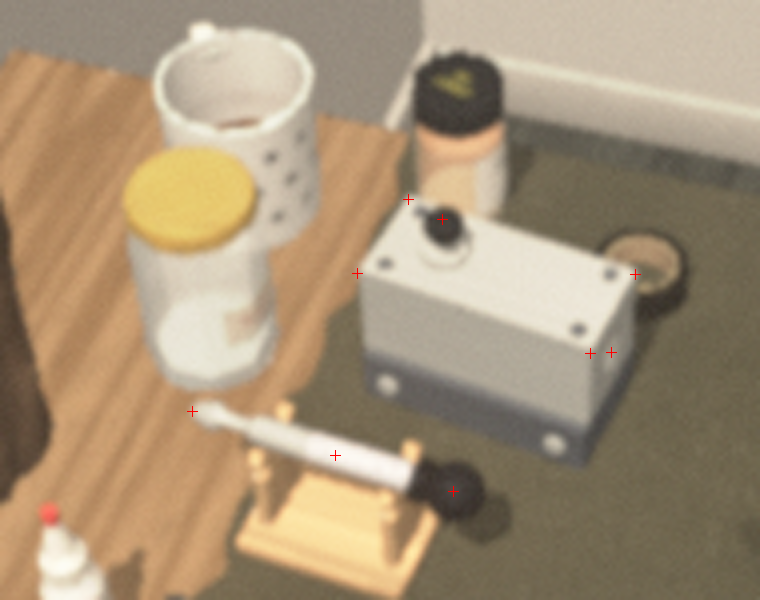

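View pics/top_chk.png

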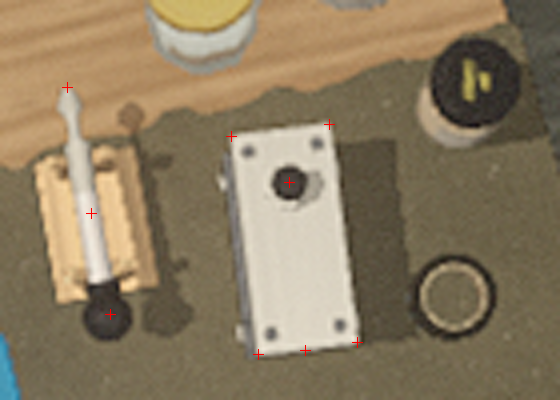

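The projected points land on the features in both views: holder corners, plunger, tip and knob agree to about 1–2 px. So the holder is at (614,-128) mm with 7.2° yaw, and the rod has 11.1° yaw with its shoulder near (595,-23) mm. Next I'll plan the approach.

```bash
cat > plan.py <<'E'
from h import *
from scipy.spatial.transform import Rotation as R
def R_for(yaw):  # tool x down, y = perpendicular to the rod (yaw-90), z = x cross y
    a=np.radians(yaw-90); x=np.array([0,0,-1.]); y=np.array([np.cos(a),np.sin(a),0]); return np.c_[x,y,np.cross(x,y)]
def delta(target,yaw,o=None):
    o=o or get_obs(); Rm=np.array(o["eef_rot"]); p=np.array(o["ee_pos"])
    tr=Rm.T@(np.array(target)-p)/.12
    an=np.degrees(R.from_matrix(Rm.T@R_for(yaw)).as_rotvec())/120
    print("t",round(o["time"],2),"pos",(p*1000).round(1),"F",np.round(o["contact_force"],1),"w",round(o["grip_width"]*1000,1),"q",np.round(o["qpos"],1))
    print("travel",tr.round(4),"angular",an.round(4))
a=np.radians(11.06); RD=np.array([np.cos(a),np.sin(a)]); SH=np.array([595.2,-22.9])/1000
b=np.radians(7.22); HD=np.array([np.cos(b),np.sin(b)]); HN=np.array([-HD[1],HD[0]]); MOUTH=np.array([614.1,-127.9])/1000-.06*HD
E
python3 - <<'E'
from plan import *
g=SH+.032*RD; print("grasp",g,"mouth",MOUTH)
delta([*g,.2],11.06)
C=cloud("top",np.load("top0.npz")["d"]); m=(C[...,0]>.2)&(C[...,0]<.68)&(C[...,1]>-.65)&(C[...,1]<.08)&(np.load("top0.npz")["d"]>0)
print("max z",np.percentile(C[m][:,2],[50,99,99.9]))
v=np.argwhere(m&(C[...,2]>.12)); print(len(v),v.min(0),v.max(0)) if len(v) else 0
E
```

```text
grasp [ 0.62660566 -0.01676122] mouth [ 0.55457575 -0.13544077]
t 0.1 pos [ 254.  -570.4  230.1] F [ 0.1 -0.7 -0.1] w 85.4 q [-72.8   3.1  92.5   0.   84.6  -6.8]
travel [ 0.2579 -2.952  -4.713 ] angular [ 0.1078 -0.      0.0009]
max z [0.00108504 0.3003441  0.32289031]
2352 [384 169] [419 559]
```

Request:
{"op": "carry_out", "data": {
  "commands": [
    {"travel":[0,-0.28,-0.45],"angular":[0,0,0]},
    {"travel":[0,-0.59,-0.94],"angular":[0,0,0]},
    {"travel":[0,-0.59,-0.94],"angular":[0,0,0]}
  ],
  "jaw": 60
}}

```text
time: 0.48
ee_pos: [0.3299, -0.4575, 0.2307]
eef_rot: [[-0.0, 0.41, -0.912], [0.001, -0.912, -0.41], [-1.0, -0.001, -0.0]]
contact_force: [0.2, -0.6, -0.6]
grip_width: 0.0511
```

Request:
{"op": "carry_out", "data": {
  "commands": [
    {"travel":[0,-0.28,-0.45],"angular":[0,0,0]},
    {"travel":[0,-0.59,-0.94],"angular":[0,0,0]},
    {"travel":[0,-0.59,-0.94],"angular":[0,0,0]}
  ]
}}

```text
time: 0.85
ee_pos: [0.4038, -0.3479, 0.231]
eef_rot: [[-0.0, 0.41, -0.912], [0.0, -0.912, -0.41], [-1.0, -0.0, 0.0]]
contact_force: [-0.0, -2.0, 0.0]
grip_width: 0.0511
```

Request:
{"op": "carry_out", "data": {
  "commands": [
    {"travel":[0,-0.28,-0.45],"angular":[0,0,0]},
    {"travel":[0,-0.59,-0.94],"angular":[0,0,0]},
    {"travel":[0,-0.59,-0.94],"angular":[0,0,0]}
  ]
}}

```text
time: 1.23
ee_pos: [0.4779, -0.238, 0.2311]
eef_rot: [[-0.0, 0.41, -0.912], [-0.0, -0.912, -0.41], [-1.0, -0.0, 0.0]]
contact_force: [-0.2, -0.6, 1.1]
grip_width: 0.0512
```

Request:
{"op": "carry_out", "data": {
  "commands": [
    {"travel":[0,-0.28,-0.45],"angular":[0,0,0]},
    {"travel":[0,-0.59,-0.94],"angular":[0,0,0]},
    {"travel":[0,-0.59,-0.94],"angular":[0,0,0]}
  ]
}}

```text
time: 1.6
ee_pos: [0.5522, -0.1281, 0.231]
eef_rot: [[-0.001, 0.409, -0.913], [-0.0, -0.913, -0.409], [-1.0, 0.0, 0.001]]
contact_force: [-1.4, -1.0, 0.3]
grip_width: 0.0514
```

Run:
```python
from plan import *
g=SH+.032*RD
delta([*g,.17],11.06)
```

```text
t 1.6 pos [ 552.2 -128.1  231. ] F [-1.4 -1.   0.3] w 51.4 q [-20.6  -4.9 100.2  -0.   84.6  45.3]
travel [ 0.5075 -0.5935 -0.9455] angular [ 1.089e-01  3.000e-04 -1.000e-04]
```

Request:
{"op": "carry_out", "data": {
  "commands": [
    {"travel":[0.1,-0.28,-0.45],"angular":[0.05,0,0]},
    {"travel":[0.3,-0.55,-0.85],"angular":[0.109,0,0]},
    {"travel":[0.5,-0.595,-0.947],"angular":[0.109,0,0]},
    {"travel":[0.5,-0.595,-0.947],"angular":[0.109,0,0]},
    {"travel":[0.5,-0.595,-0.947],"angular":[0.109,0,0]}
  ]
}}

```text
time: 2.22
ee_pos: [0.626, -0.0195, 0.1721]
eef_rot: [[0.001, 0.187, -0.982], [-0.001, -0.982, -0.187], [-1.0, 0.001, -0.0]]
contact_force: [0.9, -0.2, 0.1]
grip_width: 0.0514
```

Run:
```python
from plan import *
g=SH+.032*RD
delta([*g,.041],11.06)
for n in("scene","top"):
    im,d=grab_frame(n)
    np.savez(f"{n}1.npz",im=im,d=d)
crop(np.load("top1.npz")["im"],180,110,320,230,5,"pics/t1.png");crop(np.load("scene1.npz")["im"],130,100,330,290,3,"pics/s1.png")
```

```text
t 2.23 pos [626.  -19.5 172.1] F [ 0.9 -0.2  0.1] w 51.4 q [-8.6  5.6 95.5 -0.  78.9 70.6]
travel [ 1.0925 -0.0227 -0.0084] angular [-0.0022 -0.0002 -0.0005]
```

View pics/t1.png

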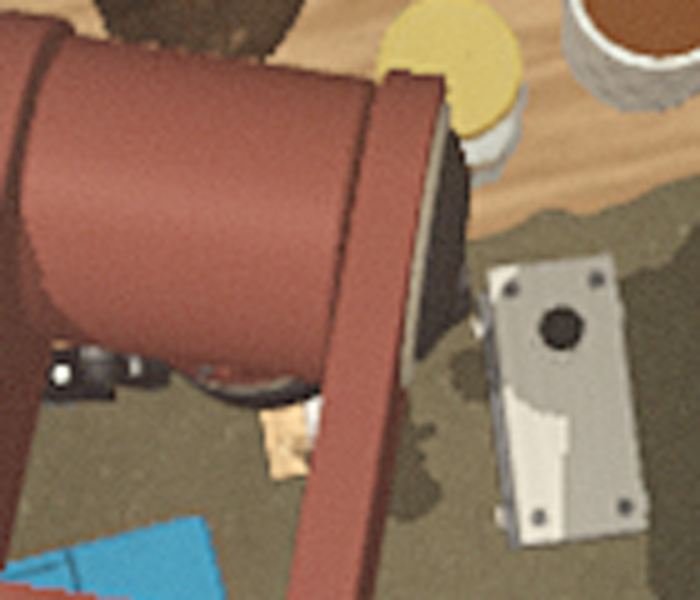

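View pics/s1.png

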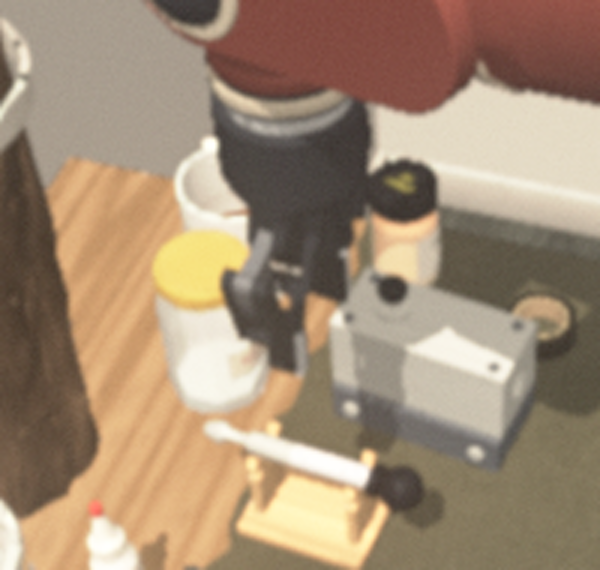

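The gripper sits above the rod, and the scene view shows the fingers straddling it. Next I'll descend in part, then correct.

Request:
{"op": "carry_out", "data": {
  "commands": [
    {"travel":[0.3,0,0],"angular":[0,0,0]},
    {"travel":[0.6,0,0],"angular":[0,0,0]},
    {"travel":[0.6,0,0],"angular":[0,0,0]},
    {"travel":[0.6,0,0],"angular":[0,0,0]}
  ]
}}

```text
time: 2.82
ee_pos: [0.6271, -0.018, 0.1016]
eef_rot: [[0.003, 0.189, -0.982], [-0.001, -0.982, -0.189], [-1.0, 0.001, -0.003]]
contact_force: [0.4, -0.5, -0.0]
grip_width: 0.0514
```

Run:
```python
from plan import *
g=SH+.032*RD
delta([*g,.041],11.06)
```

```text
t 2.83 pos [627.1 -18.  101.6] F [ 0.4 -0.5 -0. ] w 51.4 q [-8.4  9.5 98.3 -0.  72.  70.7]
travel [ 0.5049 -0.0118  0.0032] angular [-0.0015 -0.0014 -0.0005]
```

Request:
{"op": "carry_out", "data": {
  "commands": [
    {"travel":[0.3,-0.01,0],"angular":[-0.0015,-0.0015,0]},
    {"travel":[0.5,-0.01,0],"angular":[-0.0015,-0.0015,0]},
    {"travel":[0.5,-0.01,0],"angular":[-0.0015,-0.0015,0]},
    {"travel":[0.5,-0.01,0],"angular":[-0.0015,-0.0015,0]},
    {"travel":[0.5,-0.01,0],"angular":[-0.0015,-0.0015,0]}
  ]
}}

```text
time: 3.45
ee_pos: [0.6274, -0.0164, 0.0418]
eef_rot: [[0.001, 0.192, -0.981], [-0.001, -0.981, -0.192], [-1.0, 0.001, -0.001]]
contact_force: [-0.1, 1.2, 0.4]
grip_width: 0.0512
```

Run:
```python
from plan import *
g=SH+.032*RD
delta([*g,.041],11.06)
im,d=grab_frame("scene"); crop(im,130,100,330,290,3,"pics/s2.png")
```

```text
t 3.45 pos [627.4 -16.4  41.8] F [-0.1  1.2  0.4] w 51.2 q [-8.3 13.8 99.7 -0.1 66.5 70.7]
travel [0.0066 0.0017 0.0071] angular [ 0.0003 -0.0003 -0.0006]
```

View pics/s2.png

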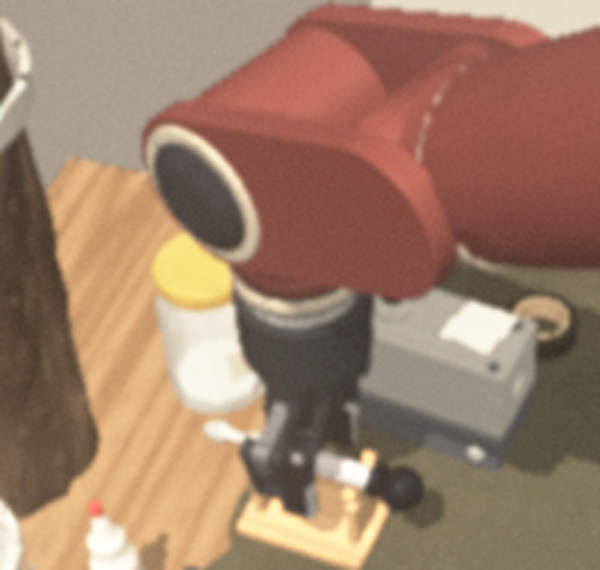

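The fingers straddle the shank between the two uprights, so I'll close.

Request:
{"op": "carry_out", "data": {
  "commands": [
    {"travel":[0.005,0,0]},
    {"travel":[0.005,0,0]},
    {"travel":[0.005,0,0]},
    {"travel":[0.005,0,0]},
    {"travel":[0.005,0,0]},
    {"travel":[0.005,0,0]}
  ],
  "jaw": 0
}}

```text
schema error: expected keys travel, angular
```

Run:
```python
from plan import *
g=SH+.032*RD
delta([*g,.041],11.06)
```

```text
t 3.5 pos [627.1 -16.3  41.4] F [ 1.  -0.3  0.5] w 51.2 q [-8.3 13.8 99.7 -0.1 66.5 70.7]
travel [0.0034 0.0026 0.005 ] angular [ 0.0003  0.     -0.0005]
```

Request:
{"op": "carry_out", "data": {
  "commands": [
    {"travel":[0,0,0],"angular":[0,0,0]},
    {"travel":[0,0,0],"angular":[0,0,0]},
    {"travel":[0,0,0],"angular":[0,0,0]},
    {"travel":[0,0,0],"angular":[0,0,0]},
    {"travel":[0,0,0],"angular":[0,0,0]},
    {"travel":[0,0,0],"angular":[0,0,0]}
  ],
  "jaw": 0
}}

```text
time: 4.25
ee_pos: [0.6259, -0.016, 0.0397]
eef_rot: [[-0.003, 0.192, -0.981], [-0.0, -0.981, -0.192], [-1.0, -0.0, 0.003]]
contact_force: [-2.5, 1.8, 5.7]
grip_width: 0.0122
```

Request:
{"op": "carry_out", "data": {
  "commands": [
    {"travel":[-0.2,0,0],"angular":[0,0,0]},
    {"travel":[-0.4,0,0],"angular":[0,0,0]},
    {"travel":[-0.4,0,0],"angular":[0,0,0]},
    {"travel":[-0.4,0,0],"angular":[0,0,0]},
    {"travel":[-0.4,0,0],"angular":[0,0,0]}
  ]
}}

```text
time: 4.88
ee_pos: [0.6247, -0.0161, 0.0853]
eef_rot: [[-0.006, 0.192, -0.981], [-0.0, -0.981, -0.192], [-1.0, -0.001, 0.006]]
contact_force: [-0.5, 0.2, -1.7]
grip_width: 0.0121
```

Run:
```python
from plan import *
# pre-insert: grasp 78 behind tip, tip 40 before mouth
delta([*(MOUTH-(.078+.04)*HD),.089],7.22)
for n in("scene","top"):
    im,d=grab_frame(n)
    np.savez(f"{n}2.npz",im=im,d=d)
crop(np.load("scene2.npz")["im"],130,100,330,290,4,"pics/s3.png");crop(np.load("top2.npz")["im"],200,120,340,240,5,"pics/t3.png")
```

```text
t 4.88 pos [624.7 -16.1  85.3] F [-0.5  0.2 -1.7] w 12.1 q [-8.3 10.6 98.7 -0.1 71.  70.7]
travel [-0.0209  0.7973  1.7463] angular [0.0323 0.0029 0.0003]
```

View pics/s3.png

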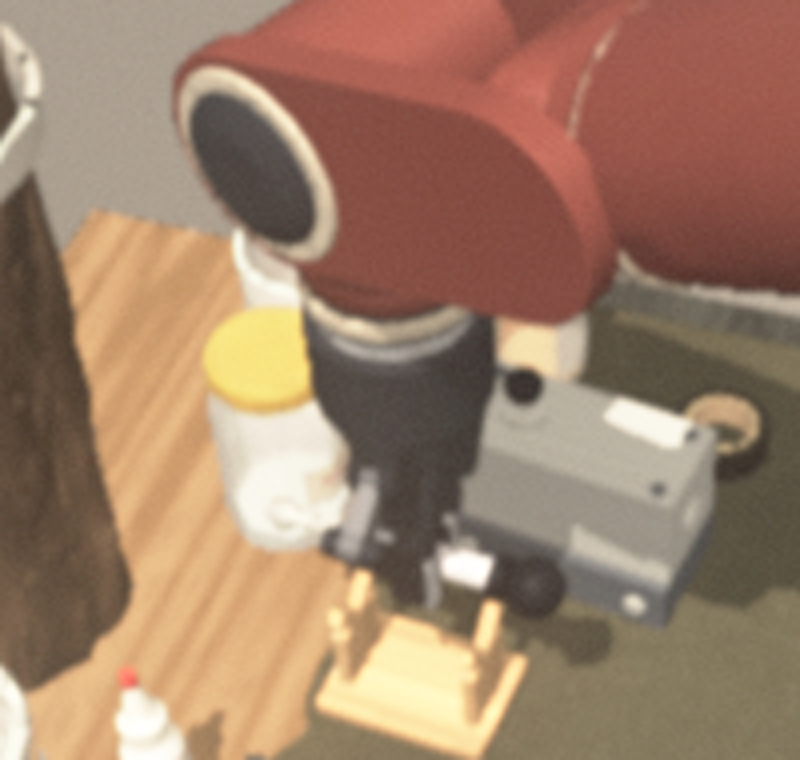

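The rod is lifted clear of the rest and held level. I'll back it out, then move across.

Request:
{"op": "carry_out", "data": {
  "commands": [
    {"travel":[-0.02,0,0.4],"angular":[0,0,0]},
    {"travel":[-0.02,0,0.8],"angular":[0,0.003,0]},
    {"travel":[-0.02,0,1],"angular":[0,0.003,0]}
  ]
}}

```text
time: 5.35
ee_pos: [0.5056, -0.0392, 0.0889]
eef_rot: [[0.001, 0.192, -0.981], [0.001, -0.981, -0.192], [-1.0, -0.001, -0.001]]
contact_force: [-0.2, -0.6, -1.0]
grip_width: 0.0123
```

Request:
{"op": "carry_out", "data": {
  "commands": [
    {"travel":[0,0,0.4],"angular":[0,0,0]},
    {"travel":[0,0.1,0.74],"angular":[0.01,0,0]},
    {"travel":[0,0.5,0.74],"angular":[0.032,0,0]},
    {"travel":[0,0.8,0.74],"angular":[0.032,0,0]},
    {"travel":[0,0.8,0.74],"angular":[0.032,0,0]},
    {"travel":[0,0.8,0.74],"angular":[0.032,0,0]},
    {"travel":[0,0.8,0.74],"angular":[0.032,0,0]}
  ]
}}

```text
time: 6.22
ee_pos: [0.4392, -0.1495, 0.0894]
eef_rot: [[0.002, 0.127, -0.992], [0.001, -0.992, -0.127], [-1.0, -0.001, -0.002]]
contact_force: [0.6, -0.7, -1.7]
grip_width: 0.0122
```

Run:
```python
from plan import *
# pre-insert: grasp 78 behind tip, tip 40 before mouth
delta([*(MOUTH-(.078+.04)*HD),.089],7.22)
for n in("scene","top"):
    im,d=grab_frame(n)
    np.savez(f"{n}3.npz",im=im,d=d)
crop(np.load("scene3.npz")["im"],180,120,380,300,4,"pics/s4.png");crop(np.load("top3.npz")["im"],220,140,360,260,5,"pics/t4.png")
```

```text
t 6.22 pos [ 439.2 -149.5   89.4] F [ 0.6 -0.7 -1.7] w 12.2 q [-2.810e+01 -1.210e+01  1.208e+02  1.000e-01  7.120e+01  5.460e+01]
travel [0.0029 0.0045 0.0146] angular [ 0.0009 -0.0012  0.0004]
```

View pics/s4.png

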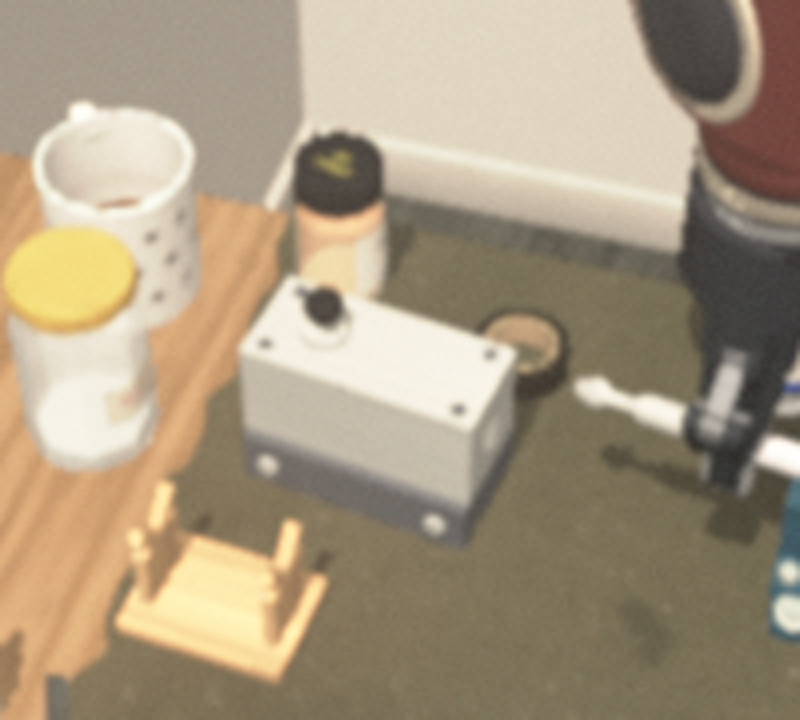

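View pics/t4.png

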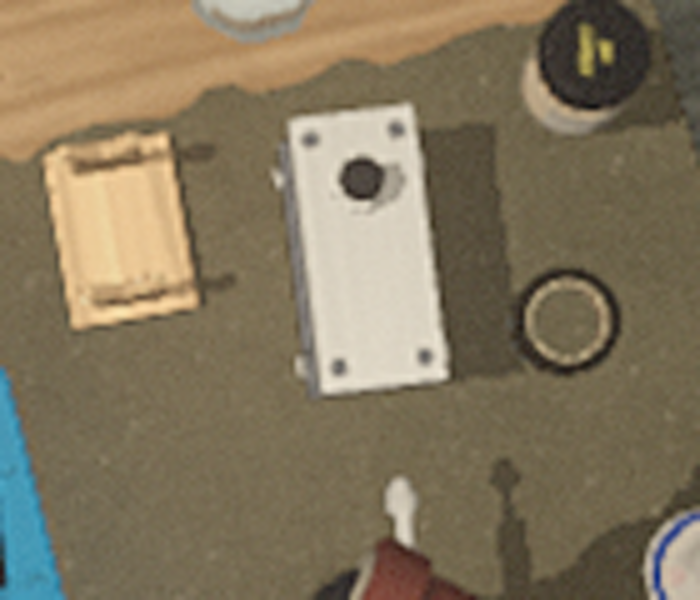

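The rod is in front of the bore. Its tip is at about (323,217) px in the scene view and (300,235) px in the top view. I'll triangulate the tip and the rod direction.

```bash
cat > tri.py <<'E'
from plan import *
def tri(ps,pt):
    Ps=[];uv=[]
    for n,p in(("scene",ps),("top",pt)):
        c,Rm,t=cam(n); Ps.append(np.array([[c["fx"],0,c["cx"]],[0,c["fy"],c["cy"]],[0,0,1]])@np.c_[Rm,t]); uv.append(np.array(p,float).reshape(2,1))
    X=cv2.triangulatePoints(Ps[0],Ps[1],uv[0],uv[1]).ravel(); X=X[:3]/X[3]
    print("pt",(X*1000).round(1),"reproj",np.round(proj("scene",X)[0]-ps,2),np.round(proj("top",X)[0]-pt,2)); return X
def hold(X): # in bore mouth frame
    d=X[:2]-MOUTH; return np.array([d@HD,d@HN,X[2]-.06])*1000
E
python3 - <<'E'
from tri import *
s=np.load("scene3.npz")["im"].astype(int); t=np.load("top3.npz")["im"].astype(int)
def mk(im,x0,y0,x1,y1):
    g=im.min(2); m=np.zeros(g.shape,np.uint8); m[y0:y1,x0:x1]=(g[y0:y1,x0:x1]>125); return m
ms=mk(s,320,205,352,235); mt=mk(t,292,232,308,250)
for m,nm in((ms,"s"),(mt,"t")):
    n,l,st,ce=cv2.connectedComponentsWithStats(m); k=1+np.argmax(st[1:,4]); v,u=np.where(l==k); print(nm,st[k],ce[k])
    if nm=="s":
        for c in range(u.min(),u.max()+1): print(c,v[u==c].min(),v[u==c].max(),end="; ")
    else:
        for c in range(v.min(),v.max()+1): print(c,u[v==c].min(),u[v==c].max(),end="; ")
    print()
# predicted tip, neck from TCP model
p=np.array(get_obs()["ee_pos"]);
for zz in(.107,.109,.111):
    tip=np.r_[p[:2]+.078*HD,zz]; print(proj("scene",tip),proj("top",tip))
E
```

```text
s [323 214  29  15 205] [337.73658537 220.53658537]
323 216 217; 324 214 219; 325 214 219; 326 214 220; 327 214 221; 328 214 221; 329 214 221; 330 214 221; 331 214 221; 332 215 221; 333 217 221; 334 217 222; 335 218 222; 336 218 222; 337 218 223; 338 219 224; 339 219 225; 340 218 225; 341 218 225; 342 218 226; 343 218 226; 344 219 226; 345 219 227; 346 219 227; 347 220 228; 348 220 228; 349 220 228; 350 221 227; 351 221 223; 
t [297 236   6  13  56] [299.80357143 241.5       ]
236 298 301; 237 298 301; 238 297 301; 239 297 302; 240 297 302; 241 297 302; 242 298 302; 243 299 301; 244 299 301; 245 299 301; 246 299 302; 247 299 302; 248 300 302; 
[[322.39793813 217.63768747]] [[299.05641824 234.33745949]]
[[322.46324906 216.91103421]] [[299.11539024 234.34781563]]
[[322.52875786 216.18217943]] [[299.17463879 234.35822034]]
```

Run:
```python
from tri import *
X=tri((322.8,216.8),(299.5,235.3)); print(hold(X))
N=tri((335.5,220.1),(300.0,244)); print(hold(N), np.linalg.norm(X-N))
# same-camera relation: lateral/height of tip; holder top corners scene
p=np.array(get_obs()["ee_pos"]); print("TCP",hold(p))
for x in(0,22): 
    q=np.r_[p[:2]+(.078-x/1000)*HD,p[2]+.019]; print(proj("scene",q),proj("top",q))
```

```text
pt [ 515.6 -140.1  109.6] reproj [0.31 0.01] [-0.22 -0.42]
[-39.24783149   0.23654868  49.64051969]
pt [ 493.8 -142.9  111. ] reproj [-0.97 -0.03] [0.66 1.32]
[-61.27037164   0.20714004  51.0430047 ] 0.022067172538342644
TCP [-116.10081021    0.40978227   29.55871303]
[[322.44882165 217.07155445]] [[299.10235474 234.34552645]]
[[333.77740249 220.85130238]] [[300.41890407 244.7373721 ]]
```

Request:
{"op": "carry_out", "data": {
  "commands": [
    {"travel":[0.2,0.002,0],"angular":[0,-0.001,0]},
    {"travel":[0.414,0.002,0],"angular":[0,-0.001,0]},
    {"travel":[0.414,0.002,0],"angular":[0,-0.001,0]},
    {"travel":[0.414,0.002,0],"angular":[0,-0.001,0]},
    {"travel":[0.414,0.002,0],"angular":[0,-0.001,0]}
  ]
}}

```text
time: 6.95
ee_pos: [0.4407, -0.1511, 0.0415]
eef_rot: [[0.003, 0.127, -0.992], [-0.001, -0.992, -0.127], [-1.0, 0.001, -0.003]]
contact_force: [-0.7, -0.4, 0.0]
grip_width: 0.0121
```

Run:
```python
from tri import *
delta([*(MOUTH-(.077+.004)*HD),.0397],7.22); print(hold(np.array(get_obs()["ee_pos"])))
for n in("scene","top"):
    im,d=grab_frame(n)
    np.savez(f"{n}4.npz",im=im,d=d)
crop(np.load("scene4.npz")["im"],270,180,400,280,6,"pics/s5.png");crop(np.load("top4.npz")["im"],250,160,350,260,6,"pics/t5.png")
for x in (0,22):
    q=np.r_[MOUTH-(.04+x/1000)*HD,.06]; print(proj("scene",q),proj("top",q))
```

```text
t 6.95 pos [ 440.7 -151.1   41.5] F [-0.7 -0.4  0. ] w 12.1 q [-28.1  -7.6 122.1   0.   65.4  54.6]
travel [ 0.0162 -0.0099 -0.2829] angular [ 0.0004 -0.0015 -0.0006]
[-114.95724513   -1.21966691  -18.45650991]
[[321.93493037 234.27270023]] [[298.03538575 234.93239249]]
[[332.85979234 238.01792879]] [[299.27988267 244.76707976]]
```

View pics/s5.png

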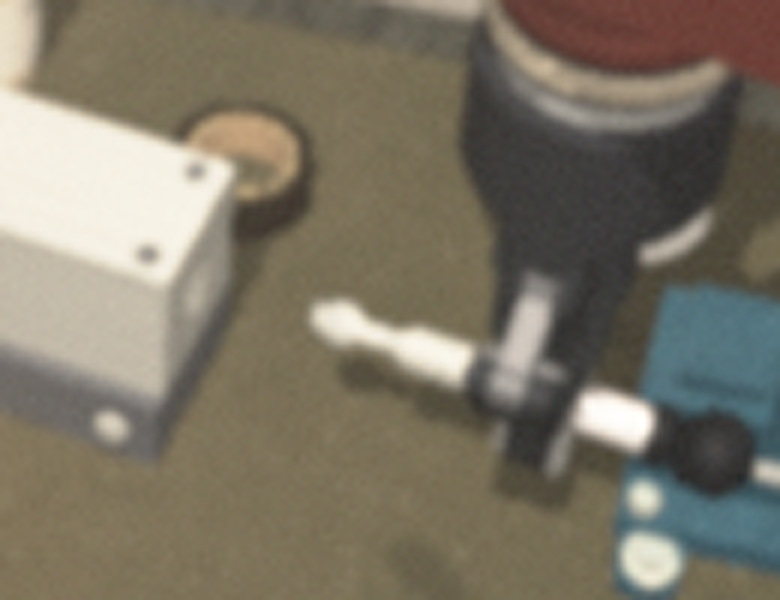

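View pics/t5.png

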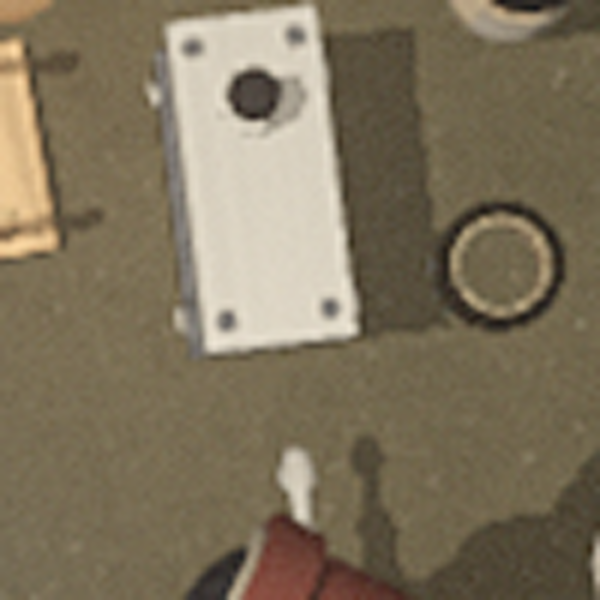

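Request:
{"op": "carry_out", "data": {
  "commands": [
    {"travel":[0.013,-0.011,0],"angular":[0,-0.001,0]},
    {"travel":[0.013,-0.011,-0.1],"angular":[0,-0.001,0]},
    {"travel":[0.013,-0.011,-0.2],"angular":[0,-0.001,0]},
    {"travel":[0.013,-0.011,-0.25],"angular":[0,-0.001,0]},
    {"travel":[0.013,-0.011,-0.25],"angular":[0,-0.001,0]},
    {"travel":[0.013,-0.011,-0.25],"angular":[0,-0.001,0]}
  ]
}}

```text
time: 7.8
ee_pos: [0.4691, -0.1455, 0.0384]
eef_rot: [[-0.002, 0.126, -0.992], [0.0, -0.992, -0.126], [-1.0, -0.0, 0.002]]
contact_force: [0.0, -1.1, -1.4]
grip_width: 0.0123
```

Run:
```python
from tri import *
delta([*(MOUTH-(.077-.02)*HD),.0397],7.22); print(hold(np.array(get_obs()["ee_pos"])))
for n in("scene","top"):
    im,d=grab_frame(n)
    np.savez(f"{n}5.npz",im=im,d=d)
crop(np.load("scene5.npz")["im"],270,180,370,260,8,"pics/s6.png");crop(np.load("top5.npz")["im"],270,190,330,250,10,"pics/t6.png")
```

```text
t 7.8 pos [ 469.1 -145.5   38.4] F [ 0.  -1.1 -1.4] w 12.3 q [-25.9  -3.4 118.6  -0.   65.   56.8]
travel [-0.0115  0.0066 -0.2425] angular [0.0004 0.0008 0.0002]
[-86.10305185   0.76926923 -21.63683067]
```

View pics/s6.png

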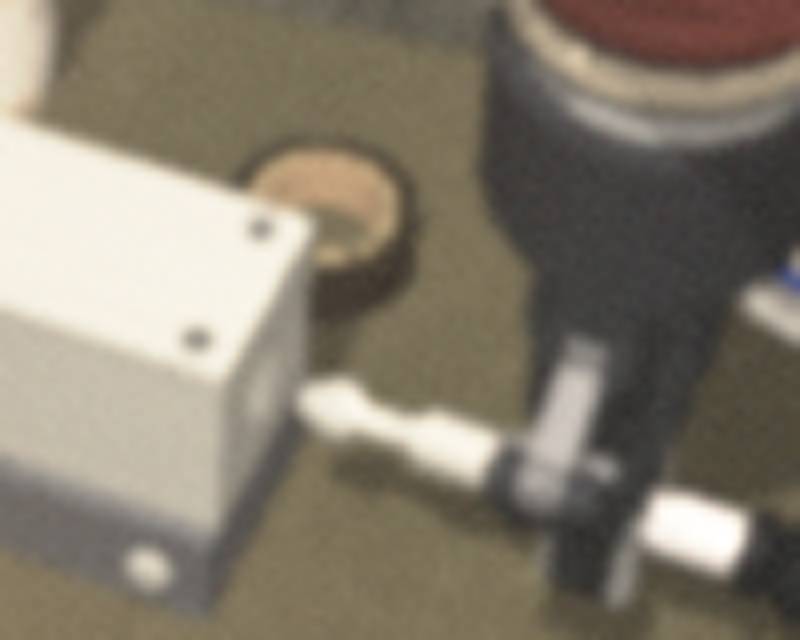

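View pics/t6.png

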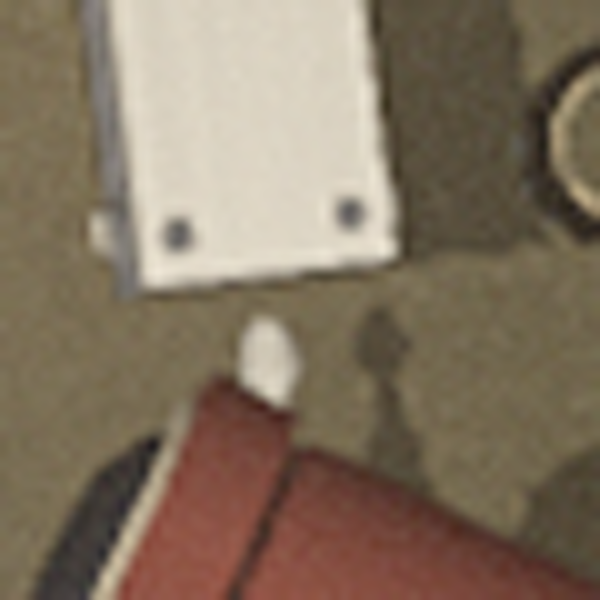

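Run:
```python
from tri import *
for i in range(5):
    o=get_obs(); print(round(o["time"],3),hold(np.array(o["ee_pos"])).round(2)); grab_frame("top")
X=tri((307.5,229.3),(296.6,221.6)); print(hold(X))
print("mouth pred",proj("scene",np.r_[MOUTH,.06])*1-[270,180], proj("top",np.r_[MOUTH,.06]))
import cv2
s=np.load("scene5.npz")["im"]; crop(s,294,205,324,240,16,"pics/s7.png")
```

```text
7.9 [-86.21   0.73 -21.57]
7.95 [-86.2    0.7  -21.53]
8.0 [-86.16   0.66 -21.46]
8.05 [-86.11   0.65 -21.42]
8.1 [-86.08   0.64 -21.41]
pt [ 544.5 -137.4   59.2] reproj [-0.03 -0.  ] [0.02 0.04]
[-10.24298653  -0.6384299   -0.75954992]
mouth pred [[32.38918731 47.57208697]] [[295.78082352 217.1156232 ]]
```

View pics/s7.png

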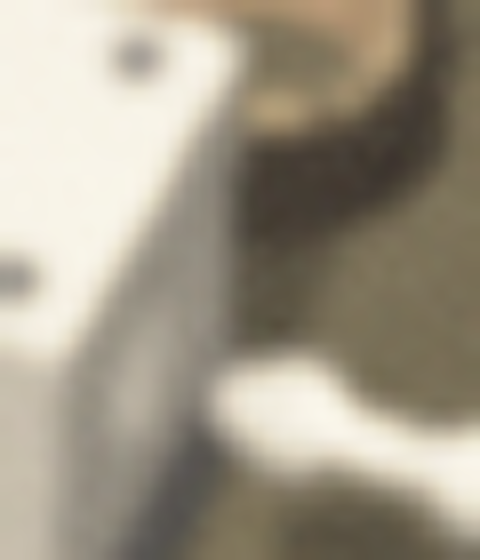

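Request:
{"op": "carry_out", "data": {
  "commands": [
    {"travel":[-0.008,0,0],"angular":[0,0.0005,0]},
    {"travel":[-0.008,0,-0.03],"angular":[0,0.0005,0]},
    {"travel":[-0.008,0,-0.06],"angular":[0,0.0005,0]},
    {"travel":[-0.008,0,-0.09],"angular":[0,0.0005,0]},
    {"travel":[-0.008,0,-0.12],"angular":[0,0.0005,0]},
    {"travel":[-0.008,0,-0.15],"angular":[0,0.0005,0]},
    {"travel":[-0.008,0,-0.15],"angular":[0,0.0005,0]},
    {"travel":[-0.008,0,-0.15],"angular":[0,0.0005,0]}
  ]
}}

```text
time: 9.15
ee_pos: [0.487, -0.1433, 0.0394]
eef_rot: [[-0.0, 0.126, -0.992], [0.0, -0.992, -0.126], [-1.0, -0.0, 0.0]]
contact_force: [0.6, -0.0, -0.6]
grip_width: 0.0122
```

Run:
```python
from tri import *
delta([*(MOUTH-(.076-.02)*HD),.0397],7.22); print(hold(np.array(get_obs()["ee_pos"])))
im,d=grab_frame("scene"); crop(im,280,190,350,250,10,"pics/s8.png")
im,d=grab_frame("top"); crop(im,270,190,330,250,10,"pics/t8.png")
```

```text
t 9.15 pos [ 487.  -143.3   39.4] F [ 0.6 -0.  -0.6] w 12.2 q [-24.8  -1.3 116.4   0.   64.9  57.9]
travel [-0.0021  0.0059 -0.1   ] angular [0.0003 0.0001 0.0002]
[-68.00272933   0.70135122 -20.5517224 ]
```

View pics/s8.png

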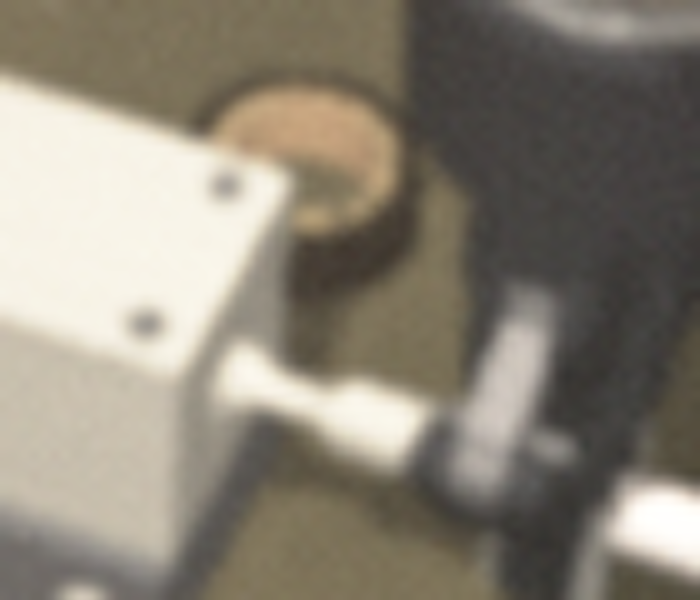

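View pics/t8.png

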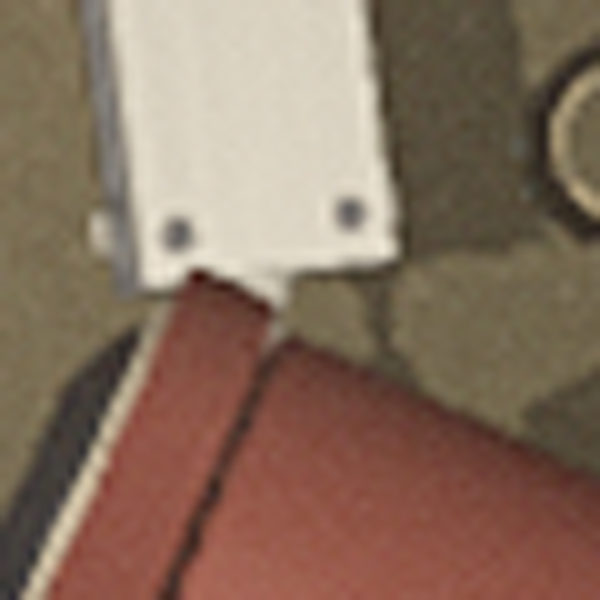

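The tip is at or just inside the mouth, and there's no contact force yet. I'll keep advancing slowly.

Request:
{"op": "carry_out", "data": {
  "commands": [
    {"travel":[0,0,-0.02],"angular":[0,0,0]},
    {"travel":[0,0,-0.04],"angular":[0,0,0]},
    {"travel":[0,0,-0.06],"angular":[0,0,0]},
    {"travel":[0,0,-0.08],"angular":[0,0,0]},
    {"travel":[0,0,-0.1],"angular":[0,0,0]},
    {"travel":[0,0,-0.1],"angular":[0,0,0]}
  ]
}}

```text
time: 10.0
ee_pos: [0.4992, -0.1418, 0.0395]
eef_rot: [[-0.0, 0.126, -0.992], [0.0, -0.992, -0.126], [-1.0, -0.0, -0.0]]
contact_force: [-0.9, 0.2, -0.4]
grip_width: 0.0118
```

Run:
```python
from tri import *
delta([*(MOUTH-(.076-.055)*HD),.0397],7.22); print(hold(np.array(get_obs()["ee_pos"])))
im,d=grab_frame("scene"); crop(im,280,190,350,250,10,"pics/s9.png")
```

```text
t 10.0 pos [ 499.2 -141.8   39.5] F [-0.9  0.2 -0.4] w 11.8 q [-24.1   0.3 114.8   0.   64.9  58.6]
travel [-0.0012  0.0057 -0.2893] angular [ 0.0004 -0.      0.0001]
[-55.72034455   0.65735703 -20.45002914]
```

View pics/s9.png

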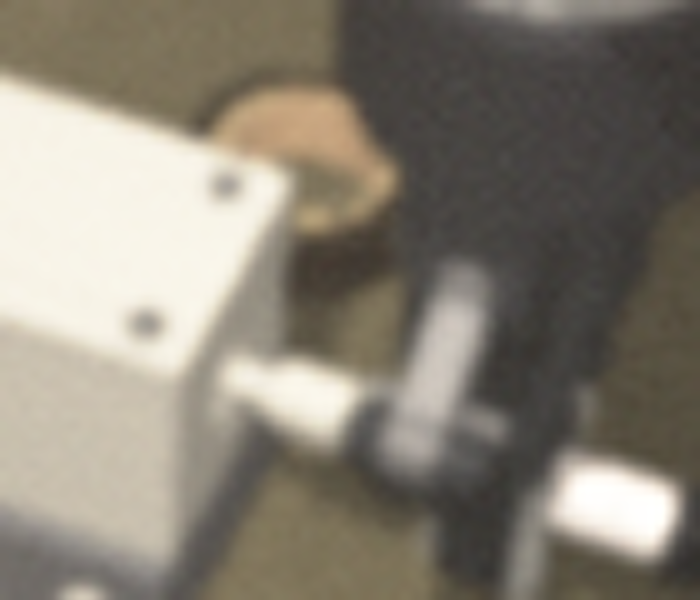

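The neck is now at the mouth, so the tip is about 20 mm in with no force. I'll go on to about 55 mm.

Request:
{"op": "carry_out", "data": {
  "commands": [
    {"travel":[0,0,-0.025],"angular":[0,0,0]},
    {"travel":[0,0,-0.05],"angular":[0,0,0]},
    {"travel":[0,0,-0.075],"angular":[0,0,0]},
    {"travel":[0,0,-0.1],"angular":[0,0,0]},
    {"travel":[0,0,-0.12],"angular":[0,0,0]}
  ]
}}

```text
time: 10.68
ee_pos: [0.5135, -0.14, 0.0395]
eef_rot: [[-0.0, 0.126, -0.992], [0.0, -0.992, -0.126], [-1.0, -0.0, 0.0]]
contact_force: [-0.5, 0.9, -1.0]
grip_width: 0.0122
```

Request:
{"op": "carry_out", "data": {
  "commands": [
    {"travel":[0,0,-0.03],"angular":[0,0,0]},
    {"travel":[0,0,-0.06],"angular":[0,0,0]},
    {"travel":[0,0,-0.09],"angular":[0,0,0]},
    {"travel":[0,0,-0.12],"angular":[0,0,0]},
    {"travel":[0,0,-0.15],"angular":[0,0,0]},
    {"travel":[0,0,-0.17],"angular":[0,0,0]},
    {"travel":[0,0,-0.17],"angular":[0,0,0]},
    {"travel":[0,0,-0.17],"angular":[0,0,0]}
  ]
}}

```text
time: 11.68
ee_pos: [0.5335, -0.1375, 0.0395]
eef_rot: [[-0.0, 0.126, -0.992], [0.0, -0.992, -0.126], [-1.0, -0.0, 0.0]]
contact_force: [0.3, -0.1, -1.0]
grip_width: 0.0119
```

Run:
```python
from tri import *
delta([*(MOUTH-(.076-.055)*HD),.0397],7.22); print(hold(np.array(get_obs()["ee_pos"])))
im,d=grab_frame("scene"); crop(im,270,190,370,260,7,"pics/s10.png")
```

```text
t 11.68 pos [ 533.5 -137.5   39.5] F [ 0.3 -0.1 -1. ] w 11.9 q [-22.2   4.5 110.5   0.   65.1  60.6]
travel [-0.0014  0.0054 -0.0013] angular [0.0003 0.     0.0001]
[-21.15608242   0.65293003 -20.46747039]
```

View pics/s10.png

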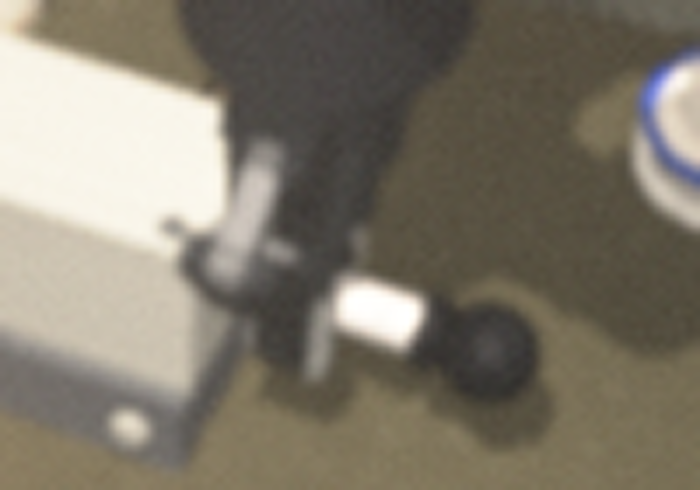

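It is about 55 mm deep with no force. I'll release it.

Request:
{"op": "carry_out", "data": {
  "commands": [
    {"travel":[0,0,0],"angular":[0,0,0]},
    {"travel":[0,0,0],"angular":[0,0,0]},
    {"travel":[0,0,0],"angular":[0,0,0]},
    {"travel":[0,0,0],"angular":[0,0,0]},
    {"travel":[0,0,0],"angular":[0,0,0]},
    {"travel":[0,0,0],"angular":[0,0,0]}
  ],
  "jaw": 60
}}

```text
time: 12.48
ee_pos: [0.5336, -0.1374, 0.0395]
eef_rot: [[-0.0, 0.126, -0.992], [0.0, -0.992, -0.126], [-1.0, -0.0, -0.0]]
contact_force: [-0.3, -0.2, -0.6]
grip_width: 0.0512
```

Request:
{"op": "carry_out", "data": {
  "commands": [
    {"travel":[-0.2,0,0],"angular":[0,0,0]},
    {"travel":[-0.5,0,0],"angular":[0,0,0]},
    {"travel":[-0.8,0,0],"angular":[0,0,0]},
    {"travel":[-0.8,0,0.45],"angular":[0,0,0]},
    {"travel":[-0.8,0,0.9],"angular":[0,0,0]},
    {"travel":[-0.8,0,0.9],"angular":[0,0,0]},
    {"travel":[-0.8,0,0.9],"angular":[0,0,0]}
  ]
}}

```text
time: 13.35
ee_pos: [0.4268, -0.1513, 0.136]
eef_rot: [[0.001, 0.126, -0.992], [-0.0, -0.992, -0.126], [-1.0, 0.0, -0.001]]
contact_force: [0.7, -0.7, -0.0]
grip_width: 0.0512
```

Run:
```python
from tri import *
delta([*(MOUTH-.075*HD),.041],7.22); print(hold(np.array(get_obs()["ee_pos"])))
for n in("scene","top"):
    im,d=grab_frame(n); np.savez(f"{n}6.npz",im=im,d=d)
crop(np.load("scene6.npz")["im"],250,160,370,260,6,"pics/s11.png")
crop(np.load("top6.npz")["im"],250,160,350,260,6,"pics/t11.png")
```

```text
t 13.35 pos [ 426.8 -151.3  136. ] F [ 0.7 -0.7 -0. ] w 51.2 q [-29.  -17.3 120.2   0.   77.   53.8]
travel [ 0.7925  0.0023 -0.4467] angular [ 0.0001 -0.0006 -0.0002]
[-128.72897438    0.31310317   76.02538147]
```

View pics/s11.png

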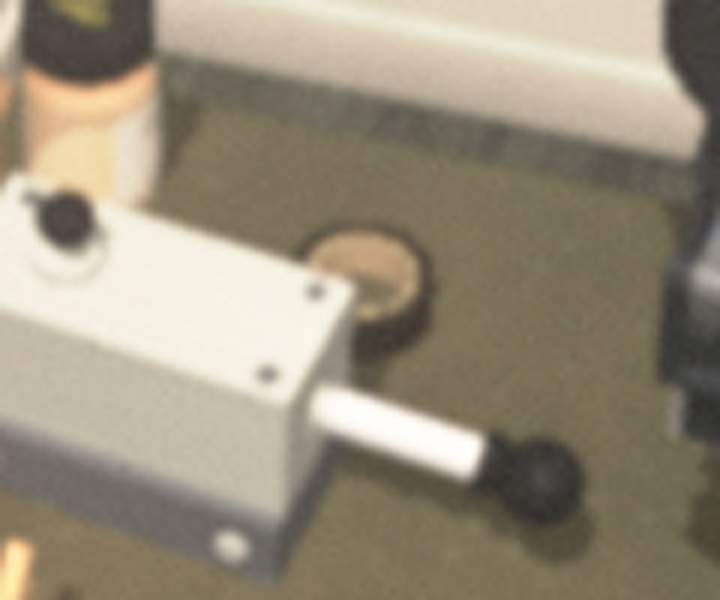

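View pics/t11.png

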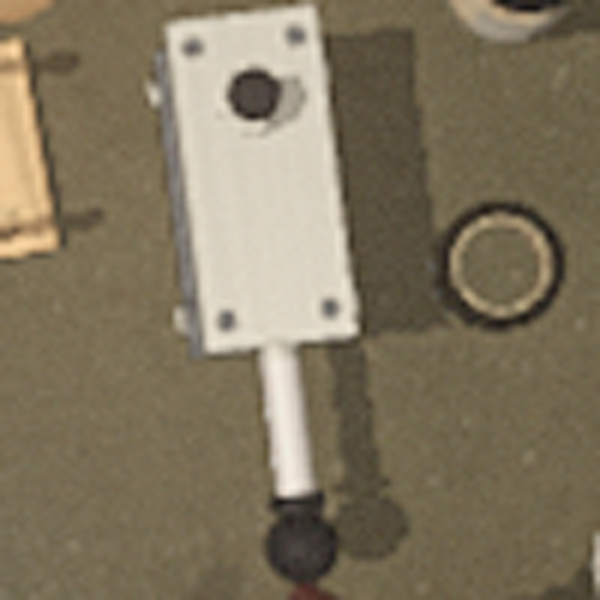

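The rod rests level in the bore with about half of it in. The ball is at (340,240) px in the scene view and (300.3,250.5) px in the top view.

Run:
```python
from tri import *
X=tri((340,239.8),(300.2,250.5)); print(hold(X)); print(hold(ray("top",(300.2,250.5),.06)))
delta([*(MOUTH-.075*HD),.041],7.22)
```

```text
pt [ 479.8 -145.5   60.9] reproj [-0.22 -0.  ] [0.15 0.3 ]
[-75.49069931  -0.62432578   0.89677097]
[-7.48518724e+01 -4.29624933e-01 -5.55111512e-14]
t 13.45 pos [ 427.5 -151.3  136.2] F [ 1.8 -0.5 -0.6] w 51.3 q [-28.9 -17.2 120.1   0.   77.   53.8]
travel [ 0.7935  0.0019 -0.4415] angular [ 0.0005 -0.0005 -0.0002]
```

Request:
{"op": "carry_out", "data": {
  "commands": [
    {"travel":[0,0,-0.3],"angular":[0,0,0]},
    {"travel":[0,0.003,-0.44],"angular":[0,0,0]},
    {"travel":[0.1,0.003,-0.44],"angular":[0,0,0]},
    {"travel":[0.35,0.003,-0.44],"angular":[0,0,0]},
    {"travel":[0.6,0.003,-0.44],"angular":[0,0,0]},
    {"travel":[0.79,0.003,-0.44],"angular":[0,0,0]},
    {"travel":[0.79,0.003,-0.44],"angular":[0,0,0]},
    {"travel":[0.79,0.003,-0.44],"angular":[0,0,0]},
    {"travel":[0.79,0.003,-0.44],"angular":[0,0,0]}
  ]
}}

```text
time: 14.58
ee_pos: [0.4798, -0.1452, 0.0421]
eef_rot: [[0.002, 0.126, -0.992], [-0.001, -0.992, -0.126], [-1.0, 0.001, -0.002]]
contact_force: [-0.1, 0.4, 0.3]
grip_width: 0.0515
```

Run:
```python
from tri import *
delta([*(MOUTH-.075*HD),.041],7.22)
im,d=grab_frame("scene"); crop(im,270,160,390,260,6,"pics/s12.png")
```

```text
t 14.57 pos [ 479.8 -145.2   42.1] F [-0.1  0.4  0.3] w 51.5 q [-25.4  -2.5 117.3   0.   65.1  57.4]
travel [ 0.0092 -0.0025 -0.0036] angular [ 0.0003 -0.001  -0.0005]
```

View pics/s12.png

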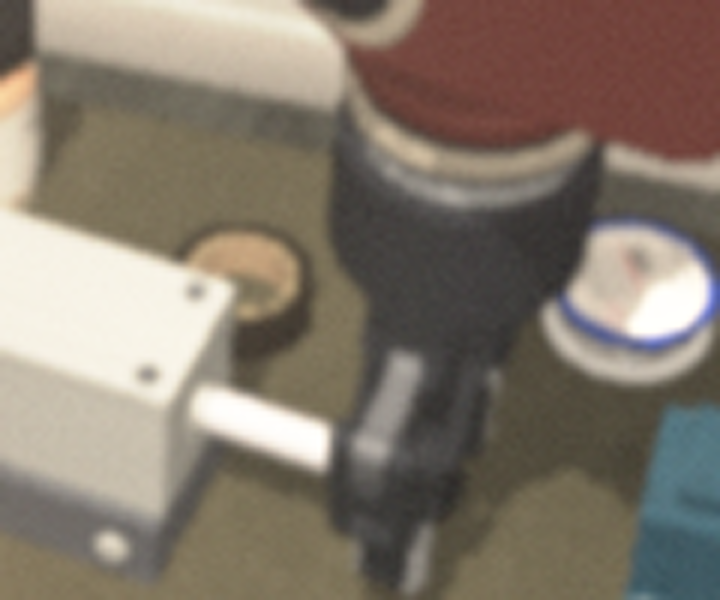

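Request:
{"op": "carry_out", "data": {
  "commands": [
    {"travel":[0.009,0,0],"angular":[0,-0.001,0]},
    {"travel":[0.009,0,0],"angular":[0,-0.001,0]},
    {"travel":[0.009,0,0],"angular":[0,-0.001,0]},
    {"travel":[0.009,0,0],"angular":[0,-0.001,0]},
    {"travel":[0.009,0,0],"angular":[0,-0.001,0]},
    {"travel":[0.009,0,0],"angular":[0,-0.001,0]}
  ],
  "jaw": 0
}}

```text
time: 15.38
ee_pos: [0.4789, -0.1448, 0.0397]
eef_rot: [[-0.002, 0.126, -0.992], [-0.0, -0.992, -0.126], [-1.0, -0.0, 0.002]]
contact_force: [0.4, -0.1, 0.9]
grip_width: 0.0251
```

Run:
```python
from tri import *
delta([*(MOUTH-.020*HD),.040],7.22);print(hold(np.array(get_obs()["ee_pos"])))
```

```text
t 15.38 pos [ 478.9 -144.8   39.7] F [ 0.4 -0.1  0.9] w 25.1 q [-2.530e+01 -2.300e+00  1.173e+02 -1.000e-01  6.510e+01  5.750e+01]
travel [-0.0036  0.0024 -0.4689] angular [0.0003 0.001  0.0001]
[-76.27017764   0.25839972 -20.31653503]
```

The knob is held (25 mm opening). I'll push it in.

Request:
{"op": "carry_out", "data": {
  "commands": [
    {"travel":[0,0,-0.05],"angular":[0,0,0]},
    {"travel":[0,0,-0.1],"angular":[0,0,0]},
    {"travel":[0,0,-0.15],"angular":[0,0,0]},
    {"travel":[0,0,-0.2],"angular":[0,0,0]},
    {"travel":[0,0,-0.25],"angular":[0,0,0]},
    {"travel":[0,0,-0.3],"angular":[0,0,0]},
    {"travel":[0,0,-0.3],"angular":[0,0,0]}
  ]
}}

```text
time: 16.25
ee_pos: [0.5155, -0.1403, 0.0399]
eef_rot: [[-0.001, 0.127, -0.992], [-0.0, -0.992, -0.127], [-1.0, 0.0, 0.001]]
contact_force: [1.0, -1.2, 1.6]
grip_width: 0.0252
```

Request:
{"op": "carry_out", "data": {
  "commands": [
    {"travel":[0,0,-0.03],"angular":[0,0,0]},
    {"travel":[0,0,-0.06],"angular":[0,0,0]},
    {"travel":[0,0,-0.09],"angular":[0,0,0]},
    {"travel":[0,0,-0.11],"angular":[0,0,0]},
    {"travel":[0,0,-0.11],"angular":[0,0,0]}
  ]
}}

```text
time: 16.88
ee_pos: [0.5283, -0.1387, 0.0399]
eef_rot: [[-0.001, 0.126, -0.992], [-0.0, -0.992, -0.126], [-1.0, 0.0, 0.001]]
contact_force: [1.2, -1.4, 5.3]
grip_width: 0.025
```

Run:
```python
from tri import *
delta([*(MOUTH-.020*HD),.040],7.22);print(hold(np.array(get_obs()["ee_pos"])))
im,d=grab_frame("scene"); crop(im,270,180,370,260,7,"pics/s13.png")
```

```text
t 16.88 pos [ 528.3 -138.7   39.9] F [ 1.2 -1.4  5.3] w 25.0 q [-22.5   3.9 111.1  -0.   65.1  60.3]
travel [-0.0008  0.0008 -0.0535] angular [ 0.0003  0.0003 -0.0001]
[-26.42534065   0.09274372 -20.0945116 ]
```

View pics/s13.png

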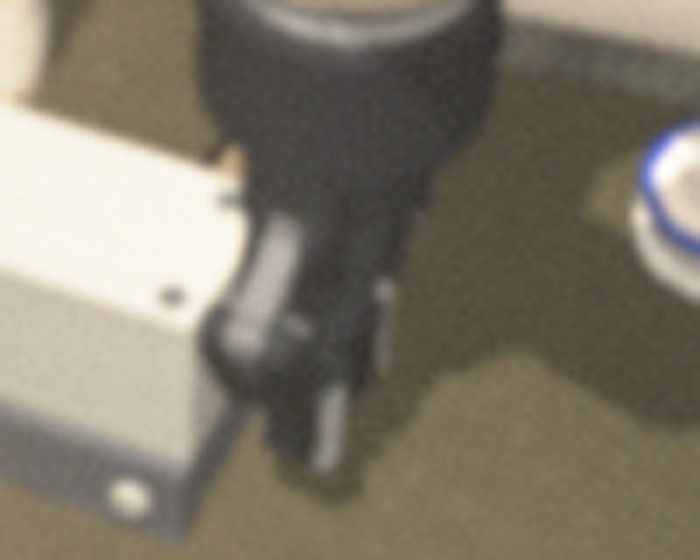

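Request:
{"op": "carry_out", "data": {
  "commands": [
    {"travel":[0,0,-0.015],"angular":[0,0,0]},
    {"travel":[0,0,-0.03],"angular":[0,0,0]},
    {"travel":[0,0,-0.04],"angular":[0,0,0]},
    {"travel":[0,0,-0.045],"angular":[0,0,0]},
    {"travel":[0,0,-0.045],"angular":[0,0,0]}
  ]
}}

```text
time: 17.55
ee_pos: [0.5331, -0.1381, 0.04]
eef_rot: [[-0.002, 0.126, -0.992], [-0.001, -0.992, -0.126], [-1.0, 0.0, 0.002]]
contact_force: [-0.8, -1.4, 5.2]
grip_width: 0.0249
```

Request:
{"op": "carry_out", "data": {
  "commands": [
    {"travel":[0,0,-0.01],"angular":[0,0,0]},
    {"travel":[0,0,-0.015],"angular":[0,0,0]},
    {"travel":[0,0,-0.015],"angular":[0,0,0]}
  ]
}}

```text
time: 17.92
ee_pos: [0.534, -0.138, 0.0399]
eef_rot: [[-0.005, 0.127, -0.992], [-0.001, -0.992, -0.127], [-1.0, 0.0, 0.005]]
contact_force: [-3.6, -2.9, 8.3]
grip_width: 0.0253
```

Run:
```python
from tri import *
delta([*(MOUTH-.020*HD),.040],7.22);print(hold(np.array(get_obs()["ee_pos"])))
```

```text
t 17.93 pos [ 534.  -138.    39.9] F [-3.6 -2.9  8.3] w 25.3 q [-2.220e+01  4.700e+00  1.102e+02 -1.000e-01  6.530e+01  6.060e+01]
travel [-0.0009  0.0004 -0.0062] angular [ 0.0004  0.0022 -0.    ]
[-20.74106493   0.04976532 -20.10558992]
```

Request:
{"op": "carry_out", "data": {
  "commands": [
    {"travel":[0,0,-0.01],"angular":[0,0,0]},
    {"travel":[0,0,-0.02],"angular":[0,0,0]},
    {"travel":[0,0,-0.025],"angular":[0,0,0]},
    {"travel":[0,0,-0.025],"angular":[0,0,0]}
  ]
}}

```text
time: 18.42
ee_pos: [0.534, -0.138, 0.0398]
eef_rot: [[-0.013, 0.127, -0.992], [-0.001, -0.992, -0.127], [-1.0, -0.001, 0.013]]
contact_force: [-16.7, -4.2, 16.8]
grip_width: 0.0252
```

Run:
```python
from tri import *
delta([*(MOUTH-.020*HD),.040],7.22);print(hold(np.array(get_obs()["ee_pos"])))
for n in("scene","top"):
    im,d=grab_frame(n); np.savez(f"{n}7.npz",im=im,d=d)
crop(np.load("scene7.npz")["im"],280,190,350,250,10,"pics/s14.png")
```

```text
t 18.43 pos [ 534.  -138.    39.8] F [-16.7  -4.2  16.8] w 25.2 q [-22.1   5.  109.9  -0.4  65.7  60.8]
travel [-0.0021 -0.     -0.0058] angular [0.0007 0.006  0.0003]
[-2.06946430e+01 -5.85624620e-03 -2.02452937e+01]
```

View pics/s14.png

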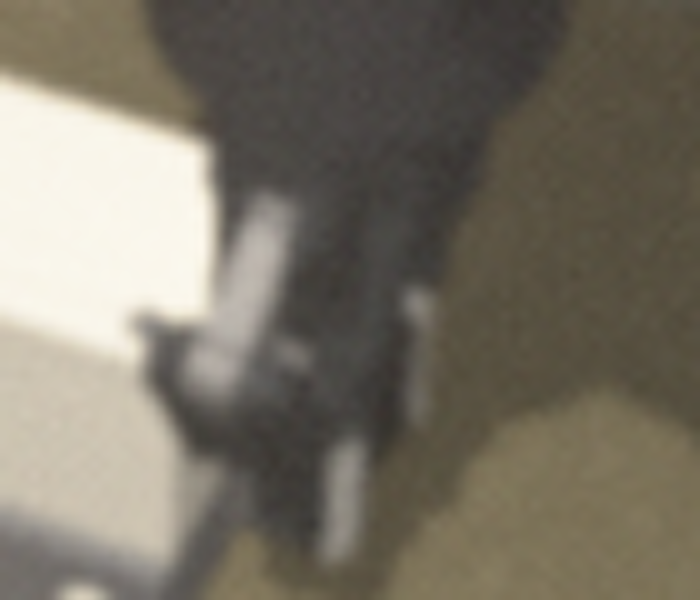

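It has stalled at about -20.7 mm from the mouth with the force rising to 17 N, so the collar should be seated. I'll relax, release, rise and look.

Request:
{"op": "carry_out", "data": {
  "commands": [
    {"travel":[0,0,0.015],"angular":[0,0,0]},
    {"travel":[0,0,0.025],"angular":[0,0,0]},
    {"travel":[0,0,0.025],"angular":[0,0,0]}
  ]
}}

```text
time: 18.9
ee_pos: [0.534, -0.1381, 0.0399]
eef_rot: [[-0.004, 0.126, -0.992], [-0.001, -0.992, -0.126], [-1.0, 0.0, 0.004]]
contact_force: [-2.6, -2.7, 6.9]
grip_width: 0.0253
```

Request:
{"op": "carry_out", "data": {
  "commands": [
    {"travel":[0,0,0],"angular":[0,0,0]},
    {"travel":[0,0,0],"angular":[0,0,0]},
    {"travel":[0,0,0],"angular":[0,0,0]},
    {"travel":[0,0,0],"angular":[0,0,0]},
    {"travel":[0,0,0],"angular":[0,0,0]}
  ],
  "jaw": 60
}}

```text
time: 19.52
ee_pos: [0.5347, -0.1375, 0.0394]
eef_rot: [[-0.002, 0.126, -0.992], [0.0, -0.992, -0.126], [-1.0, -0.0, 0.002]]
contact_force: [0.6, 0.4, -0.7]
grip_width: 0.0513
```

Request:
{"op": "carry_out", "data": {
  "commands": [
    {"travel":[-0.2,0,0],"angular":[0,0,0]},
    {"travel":[-0.5,0,0],"angular":[0,0,0]},
    {"travel":[-0.9,0,0],"angular":[0,0,0]},
    {"travel":[-0.9,0,0.5],"angular":[0,0,0]},
    {"travel":[-0.9,0,0.8],"angular":[0,0,0]},
    {"travel":[-0.9,0,0.8],"angular":[0,0,0]},
    {"travel":[-0.9,0,0.8],"angular":[0,0,0]}
  ],
  "jaw": 60
}}

```text
time: 20.4
ee_pos: [0.4403, -0.1499, 0.1481]
eef_rot: [[-0.001, 0.126, -0.992], [-0.0, -0.992, -0.126], [-1.0, 0.0, 0.001]]
contact_force: [0.3, -0.1, -0.4]
grip_width: 0.051
```

Run:
```python
from tri import *
delta([*(MOUTH-.020*HD),.040],7.22);print(hold(np.array(get_obs()["ee_pos"])))
for n in("scene","top"):
    im,d=grab_frame(n); np.savez(f"{n}8.npz",im=im,d=d)
crop(np.load("scene8.npz")["im"],240,160,350,260,6,"pics/s15.png")
crop(np.load("top8.npz")["im"],250,160,350,260,6,"pics/t15.png")
```

```text
t 20.4 pos [ 440.3 -149.9  148.1] F [ 0.3 -0.1 -0.4] w 51.0 q [-27.9 -16.  118.   -0.   78.   54.8]
travel [ 9.001e-01  5.000e-04 -7.939e-01] angular [ 0.0002  0.0005 -0.0001]
[-1.15158342e+02  4.12295496e-02  8.81079936e+01]
```

View pics/s15.png

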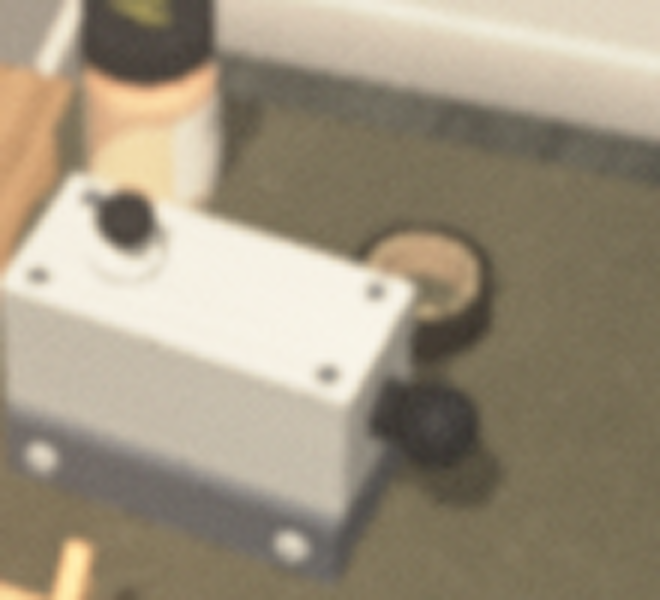

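View pics/t15.png

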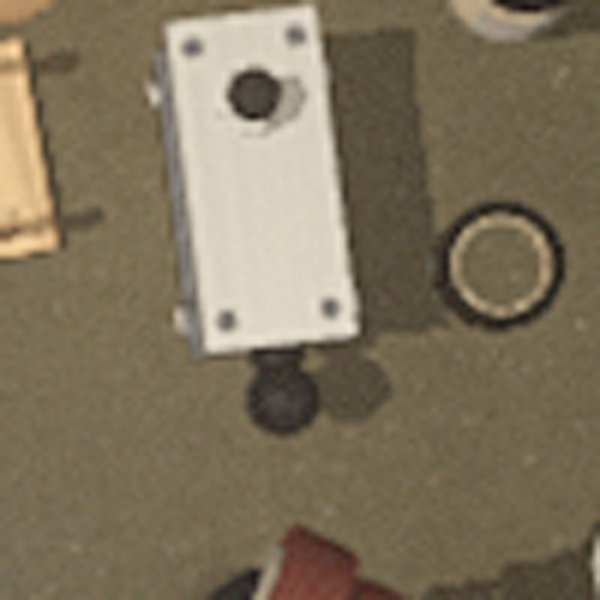

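The collar is against the end face and no bare shank shows; the plunger is still raised. Next I'll shut the fingers and go over the plunger.

Run:
```python
from tri import *
X=tri((240+433/6,160+425/6),(250+283/6,160+397/6)); print(hold(X), hold(ray("top",(250+283/6,160+397/6),.06)))
print("plunger",hold(tri((240+127/6,160+218/6),(250+254/6,160+95/6))))
delta([.6416,-.1246,.15],7.22)
```

```text
pt [ 534.7 -138.4   59.8] reproj [0.09 0.  ] [-0.06 -0.12]
[-20.12732458  -0.44097967  -0.21580454] [-2.04095824e+01 -5.32494421e-01 -5.55111512e-14]
pt [ 640.6 -125.7  107.5] reproj [-0.09 -0.01] [0.07 0.13]
plunger [86.57965562 -1.12396969 47.49693895]
t 20.5 pos [ 440.6 -149.8  148. ] F [ 0.1  0.4 -0.4] w 51.3 q [-2.790e+01 -1.590e+01  1.179e+02 -1.000e-01  7.810e+01  5.480e+01]
travel [-0.0192  0.0041 -1.6878] angular [0.0005 0.0008 0.    ]
```

Request:
{"op": "carry_out", "data": {
  "commands": [
    {"travel":[-0.02,0,-0.4],"angular":[0,0,0]},
    {"travel":[-0.02,0,-0.8],"angular":[0,0,0]},
    {"travel":[-0.02,0,-0.9],"angular":[0,0,0]}
  ],
  "jaw": 0
}}

```text
time: 20.88
ee_pos: [0.5495, -0.1355, 0.1495]
eef_rot: [[-0.002, 0.128, -0.992], [0.0, -0.992, -0.128], [-1.0, -0.001, 0.002]]
contact_force: [0.4, -0.3, 0.1]
grip_width: 0.0003
```

Run:
```python
from tri import *
delta([.6416,-.1246,.13],7.22)
```

```text
t 20.88 pos [ 549.5 -135.5  149.5] F [ 0.4 -0.3  0.1] w 0.3 q [-21.4  -1.2 104.7  -0.   76.7  61.3]
travel [ 0.161   0.0083 -0.7734] angular [0.0013 0.0011 0.0003]
```

Request:
{"op": "carry_out", "data": {
  "commands": [
    {"travel":[0,0,-0.4],"angular":[0,0,0]},
    {"travel":[0,0.005,-0.77],"angular":[0,0,0]},
    {"travel":[0,0.005,-0.77],"angular":[0,0,0]},
    {"travel":[0.1,0.005,-0.77],"angular":[0,0,0]},
    {"travel":[0.15,0.005,-0.77],"angular":[0,0,0]},
    {"travel":[0.15,0.005,-0.77],"angular":[0,0,0]},
    {"travel":[0.15,0.005,-0.77],"angular":[0,0,0]}
  ]
}}

```text
time: 21.75
ee_pos: [0.6383, -0.1252, 0.132]
eef_rot: [[-0.002, 0.126, -0.992], [-0.0, -0.992, -0.126], [-1.0, -0.0, 0.002]]
contact_force: [-0.4, 0.0, 0.3]
grip_width: -0.0
```

Run:
```python
from tri import *
delta([.6416,-.1246,.105],7.22)
im,d=grab_frame("scene"); crop(im,200,120,340,240,5,"pics/s16.png")
```

```text
t 21.75 pos [ 638.3 -125.2  132. ] F [-0.4  0.   0.3] w -0.0 q [-17.6  10.8  93.7  -0.   75.6  65.1]
travel [ 0.2253 -0.0014 -0.0282] angular [0.0001 0.0008 0.    ]
```

View pics/s16.png

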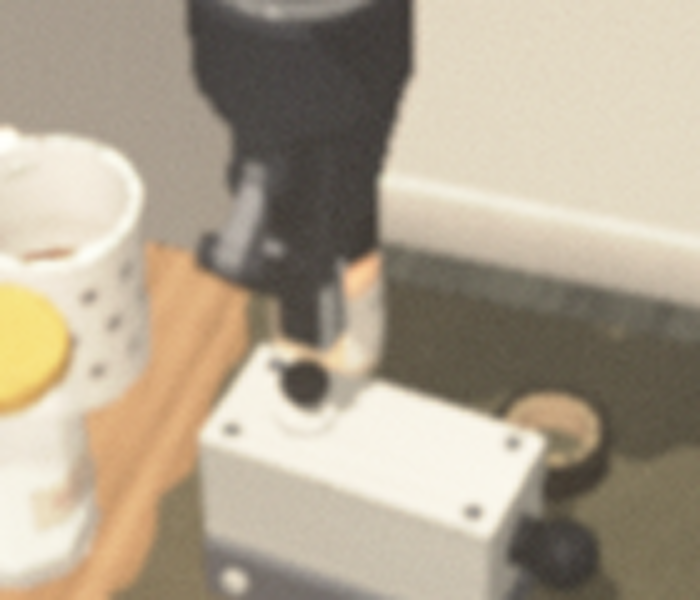

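The shut fingers are just above the plunger knob (305,385 in the crop). I'll press down gradually.

Request:
{"op": "carry_out", "data": {
  "commands": [
    {"travel":[0.05,0,-0.025],"angular":[0,0,0]},
    {"travel":[0.1,0,-0.025],"angular":[0,0,0]},
    {"travel":[0.14,0,-0.025],"angular":[0,0,0]},
    {"travel":[0.16,0,-0.025],"angular":[0,0,0]},
    {"travel":[0.18,0,-0.025],"angular":[0,0,0]},
    {"travel":[0.19,0,-0.025],"angular":[0,0,0]},
    {"travel":[0.2,0,-0.025],"angular":[0,0,0]},
    {"travel":[0.21,0,-0.025],"angular":[0,0,0]},
    {"travel":[0.21,0,-0.025],"angular":[0,0,0]}
  ]
}}

```text
time: 22.92
ee_pos: [0.6417, -0.1247, 0.1065]
eef_rot: [[-0.002, 0.126, -0.992], [-0.0, -0.992, -0.126], [-1.0, -0.0, 0.002]]
contact_force: [-1.2, 0.6, 1.5]
grip_width: -0.0003
```

Run:
```python
from tri import *
delta([.6416,-.1246,.105],7.22)
```

```text
t 22.93 pos [ 641.7 -124.7  106.5] F [-1.2  0.6  1.5] w -0.3 q [-17.5  12.7  94.1  -0.   73.3  65.3]
travel [ 0.0123 -0.0006  0.0007] angular [0.0003 0.0008 0.0001]
```

Request:
{"op": "carry_out", "data": {
  "commands": [
    {"travel":[0.008,0,0],"angular":[0,0,0]},
    {"travel":[0.016,0,0],"angular":[0,0,0]},
    {"travel":[0.02,0,0],"angular":[0,0,0]},
    {"travel":[0.02,0,0],"angular":[0,0,0]}
  ]
}}

```text
time: 23.42
ee_pos: [0.6418, -0.1247, 0.105]
eef_rot: [[-0.002, 0.126, -0.992], [-0.0, -0.992, -0.126], [-1.0, -0.0, 0.002]]
contact_force: [-2.1, 0.5, 5.8]
grip_width: 0.0001
```

Request:
{"op": "carry_out", "data": {
  "commands": [
    {"travel":[0.008,0,0],"angular":[0,0,0]},
    {"travel":[0.012,0,0],"angular":[0,0,0]},
    {"travel":[0.012,0,0],"angular":[0,0,0]}
  ]
}}

```text
time: 23.8
ee_pos: [0.6419, -0.1248, 0.105]
eef_rot: [[-0.002, 0.126, -0.992], [-0.0, -0.992, -0.126], [-1.0, 0.0, 0.002]]
contact_force: [-4.9, 1.7, 11.1]
grip_width: -0.0001
```

The plunger stops hard at z = 0.105 with the force rising to 11 N, so it is fully down. I'll retreat.

Request:
{"op": "carry_out", "data": {
  "commands": [
    {"travel":[-0.1,0,0],"angular":[0,0,0]},
    {"travel":[-0.4,0,0],"angular":[0,0,0]},
    {"travel":[-0.8,0,0],"angular":[0,0,0]},
    {"travel":[-0.8,0,0.5],"angular":[0,0,0]},
    {"travel":[-0.8,0,1],"angular":[0,0,0]},
    {"travel":[-0.8,0,1],"angular":[0,0,0]}
  ]
}}

```text
time: 24.55
ee_pos: [0.5186, -0.1393, 0.1966]
eef_rot: [[-0.006, 0.124, -0.992], [0.001, -0.992, -0.124], [-1.0, -0.002, 0.006]]
contact_force: [-0.1, 0.1, -0.6]
grip_width: 0.0001
```

Request:
{"op": "carry_out", "data": {
  "commands": [
    {"travel":[0,0,0.5],"angular":[0,0,0]},
    {"travel":[0,0,0.9],"angular":[0,0,0]},
    {"travel":[0,0,0.9],"angular":[0,0,0]},
    {"travel":[0,0,0.9],"angular":[0,0,0]},
    {"travel":[0,0,0.9],"angular":[0,0,0]}
  ]
}}

```text
time: 25.18
ee_pos: [0.4168, -0.1535, 0.1996]
eef_rot: [[-0.001, 0.127, -0.992], [-0.0, -0.992, -0.127], [-1.0, -0.0, 0.001]]
contact_force: [0.9, -0.0, -0.2]
grip_width: 0.0001
```

Run:
```python
from tri import *
o=get_obs(); print(o["time"],o["contact_force"],o["ee_pos"],np.abs(o["qvel"]).max())
for n in("scene","top"):
    im,d=grab_frame(n); np.savez(f"{n}9.npz",im=im,d=d)
crop(np.load("scene9.npz")["im"],150,130,350,290,4,"pics/s17.png")
crop(np.load("top9.npz")["im"],180,130,360,260,4.4,"pics/t17.png")
```

```text
25.175 [ 0.94647644 -0.01986303 -0.16039489] [ 0.41679448 -0.15353263  0.19963293] 0.2275217458544424
```

View pics/s17.png

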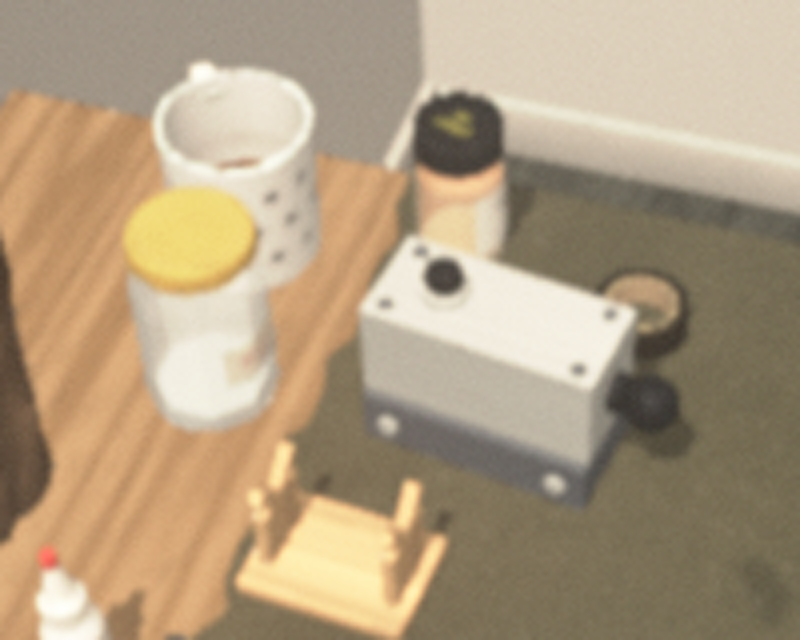

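View pics/t17.png

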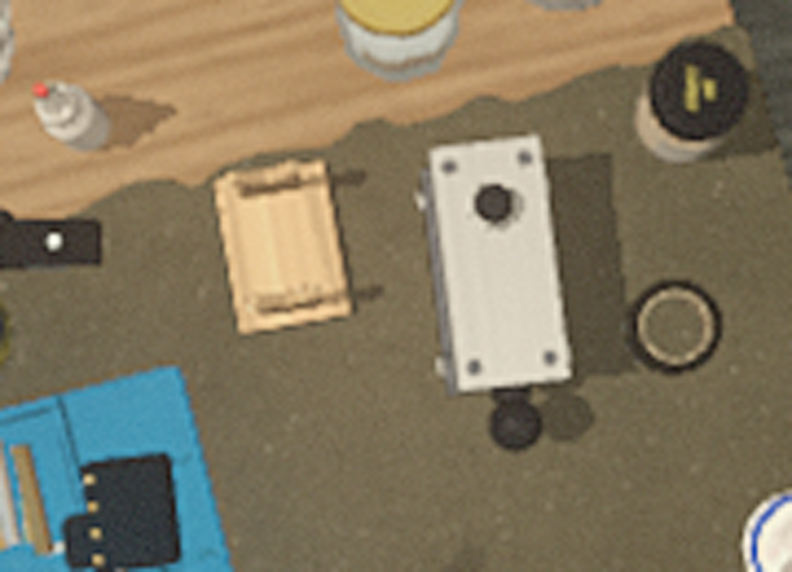

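The collar is still against the holder and the plunger knob now sits visibly lower, with a smaller shadow. The bottle, jar and spool are where they were, and the arm is clear. Handing in.

```bash
python3 -c "
from workcell import *
print(hand_in())"
```

```text
the job is handed in; nothing more can be done
None
```

The rod is in the bore, fully home and locked, and I handed the job in at about 25 s of the 64 s allowed; `hand_in` gives no verdict.

**What I did:** I took the rod from its rest by the bare shank, put it about 55 mm into the bore and let go. I then gripped the ball knob, pushed until the collar seated, let go again, and pressed the plunger with the fingers shut.

**Last checks:**
- **Rod home:** before the lock press, the two cameras put the ball centre 20.1–20.4 mm in front of the bore mouth, where 20 mm means fully home. The final pictures still show the collar against the holder.
- **Plunger down:** the tool stopped at 105.0 mm above the bench with the force rising to 11 N. That is the height given for fully down, and the knob looks lower in the pictures.
- **Surroundings:** the bottle, jar and spool look unmoved in the pictures; I did not measure them. The arm stands clear with near-zero force.

**Disagreements:** tool readings and camera triangulation differed by up to about 1.3 mm sideways and 1 mm in height. The triangulated top of the plunger read about 5 mm low before pressing, probably because I picked the knob's centre instead of its top. No check failed.

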